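# Empty the turned beaker and hold it down on the sanding jig

### The job

Pick up the turned wooden beaker and tip the three wooden balls out of it so that they all end up in the grey tray, then turn the beaker upright again. Slide it over the pin of the sanding jig until the hole in its foot drops onto the pin hidden beneath it, and press it straight down until the sprung seat is fully down. Finish while still gripping the beaker and holding it pressed down like that, ready for its rim to be sanded; leave the glue bottle, the tape roll and the cork sanding block where they are.

Things in the scene. Friction and masses are not known exactly. Their poses are not given: they have to be found in the camera images.
- beaker_center (a point): Centre (on the axis, half-way up) of the loose brown wooden beaker: a straight round cylinder 60 mm in outer diameter and 95 mm high, about 0.11 to 0.21 kg, standing mouth up on the bench. Mouth 51 mm wide, inside 70 mm deep, wall 4.5 mm; it has no handle. z axis: out of the mouth. The three balls lie loose inside it.
- beaker_foot (a point): Middle of the underside of the beaker, 47.5 mm below beaker_center; z axis towards the mouth. Here opens the blind hole for the pin: 15 mm wide, 20 mm deep, with a 2 mm chamfer at its mouth.
- ball0_center (a point): Centre of one of three equal light-wood balls, 22 mm in diameter, 10 g, at the start in the beaker.
- ball1_center (a point): Centre of the second ball.
- ball2_center (a point): Centre of the third ball.
- tray: Open grey painted tray, fixed to the bench: 150 mm along its x, 170 mm along its y, walls 40 mm high and 6 mm thick. Origin: centre of its underside, on the bench; z up.
- pin_tip (a point): Tip of the upright steel pin in the middle of the sanding jig, z up, 49 mm above the bench. The jig is fixed to the bench: a dark-wood base 120 x 120 x 20 mm with a round lighter wooden seat, 80 mm in diameter and 12 mm thick, on springs above it. The pin comes up through the seat's centre: 12 mm in diameter, its top 3 mm tapered to 6 mm; it stands 7 mm above the seat while the seat is up (seat top 42 mm above the bench) and 15 mm when the seat is fully down.
- seat (a joint): How far the sprung seat is pressed down, m: 0 up (as at the start), 0.008 fully down at its stop (seat top then 34 mm above the bench). It starts to move at about 3 N and takes about 9 N to reach the stop; the beaker's own weight does not move it, and it springs up again when let go.
- glue: Bystander: white glue bottle with an orange cap, 52 mm in diameter, 130 mm high, upright; origin under its centre on the bench.
- tape: Bystander: yellow tape roll lying flat, 90 mm in diameter, 24 mm high; origin under its centre on the bench.
- sander: Bystander: cork sanding block 100 x 60 x 31 mm (its x, y, z); origin under its centre on the bench.
Mind the look-alikes: they are no part of the job. Of the things shaped like the tray, the grey one is meant. Several things look just like the part that bears beaker_center: the one meant starts farthest to the robot's left.

How it is judged:
By the outcome, as a careful person would: the job done as asked, in the order asked, and still so for the second after the job is handed in, while the arm keeps its last pose, push and grip.
It also fails if it takes over 56 s, if anything falls off the work surface, if the arm or the gripper's body presses on something with over 40 N, if the wrist force passes 120 N, or if a joint passes its speed limit or range.

### The arm

A 6-joint arm with a two-finger parallel gripper is mounted at the origin on the work surface. World frame = base frame: x ahead of the robot, y to its left, z up, the work surface at z = 0. Lengths are in m, angles in rad, forces in N, time in s.
With the tool pointing down it reaches from about 0.35 to 0.775 m from the base axis. Payload 5.5 kg.
Tool frame: the origin (TCP) lies at the very end of the fingers, on their centre line; the grasp point (between the pads) lies 19 mm behind it; x points along the fingers, y is the direction in which the jaws open and shut, and the axes are right-handed (so a half turn about x gives the same grasp; the last joint's range is limited). The gripper opens to 85 mm and grips with 20 to 120 N. Pads are 22 mm wide; open, the fingers measure 114 mm over their backs; the gripper's body (76 mm by 85 mm) begins 54 mm behind the grasp point. The pads swing forward as they close: fully open they stand 13 mm farther back than shut.
Start: joints at [1.122, 0.313, 0.046, 1.304, 0, 1.431], TCP at [0.175, 0.548, 0.231] pointing down, gripper open.
Joint ranges: [-2.76, 2.76], [-0.86, 1.69], [-1.03, 1.26], [-2.2, 2.34], [-1.47, 1.5], [-3.14, 3.14]. Speed limits (rad/s): [2.57, 2.57, 3.14, 3.14, 3.14, 3.14].

### API

Orientations are given as a unit quaternion [w, x, y, z].
In Python, from workcell import readout, cams, env, finder gives the robot as it stands.
- The arm moves only by the tool drive_tool, never from a script. Its argument "moves" is a list that holds one entry, the list of rows, each a list of 7 numbers: the shift along the tool's x, y, z in m, then the turn, a rotation vector about the tool's x, y, z in rad, then the closure in counts, from 0 (fully open) to 255 (shut). A call has exactly 5 rows; each row is the pose to reach, as a shift and turn from the pose measured when the call began, along the tool's axes at that moment; what a row does not reach only later rows make up. A row lasts 1/8 s, in which the tool goes at most 62.5 mm and 10.7 degrees, less where a joint would pass 70% of its speed; a pose out of reach is approached as far as the arm can. A call with a gripper value outside its range is refused whole. The fingers move at their own pace and stop on an object; "squeeze" is the grip in N (left out, the last holds). Time passes only in rows, so rows that repeat a pose let the fingers close, or fill a call up. It gives the time, the measured TCP pose, the force and the opening at its end, in the units of the state.
- readout.get_state(): the state, without advancing time (a new reading comes with each control period).
- cams.read_camera(name): name is "scene" or "top"; returns the picture (480x640x3 uint8, blue, green, red); there is no depth.
- cams.camera_params(name): a dict with "mtx" (3x3 intrinsics, pixels), "R" (3x3) and "t" (3): a world point X has camera coordinates R X + t. Camera axes: x right, y down, z forward; pixel columns grow to the right and rows downward; lengths in m; the calibration is good to about 2 mm. A picture is of the moment at which its call begins. camera_params takes no time and is no camera call.
- env.hand_in(): hands the job in, once; it reports no verdict.
Trained networks look in the newest picture that a camera, given by its name, has taken for a name from the list of things; names that differ only in an ending like _2 or _b are one class to them, and where a whole thing is asked for, a point or a joint stands for the part that bears it (a point fixed in the world has none). Each returns a list of dicts, best first, with "conf" (0 to 1); they miss things now and then, are a little off and sometimes report something else, mostly with a low value. They report only what shows in the picture. A call takes as long as a camera call. They do not tell look-alikes from the thing itself.
- finder.regions_of(camera, name): "pixels" (480x640 bool, what is visible of it) and "point" ([column, row] in pixels, amid what is visible of it).
The state is a dict: "clock": time; "joint_pos": joint angles; "qvel": joint speeds; "tau": joint torques, N m; "tcp_pos": TCP position; "orientation": TCP orientation; "wrist_force": force on the tool from outside, world axes, zero at the start; "ft_torque": the same for the moment, N m; "finger_gap": finger opening in m.
Only numpy, scipy, OpenCV 4.12 (cv2) and the standard library are available. Lean on these libraries where they do the work, as an engineer would, in place of code of your own. Each camera call takes 0.05 s, during which the arm holds its last target.

## Working session

There is one attempt and no reset: what is moved stays moved. The work goes in short steps, Python scripts to look and compute and a tool call to move; the robot and the scene stay as the last step left them, time stands still between calls to the robot, and variables do not carry over. Pictures are saved under pics/ and viewed, and the job is handed in when it is done.

Besides the shell and the picture viewer there is one more tool, called after "Request:" as name([rows], argument=value, ...), one row to a line, values as JSON. drive_tool: Moves the arm, as the interface text tells. Its arguments: {"type":"object","properties":{"moves":{"type":"array"},"squeeze":{"type":"number"}},"required":["moves"]}

```bash
ls -la; mkdir -p pics; python3 - <<'E'
from workcell import readout, cams, env, finder
import cv2, numpy as np
s=readout.get_state()
for k,v in s.items(): print(k,np.round(v,4))
for c in ("scene","top"):
    im=cams.read_camera(c); cv2.imwrite(f"pics/{c}0.png",im)
    p=cams.camera_params(c); print(c,{k:np.round(v,4).tolist() for k,v in p.items()})
E
```

```text
total 12
drwxr-xr-x  3 agent agent 4096 Dec  7 02:30 .
drwxr-xr-x 23 root  root  4096 Dec  7 02:30 ..
drwxr-xr-x  2 agent agent 4096 Dec  7 02:30 pics
clock 0.0
joint_pos [1.1224 0.314  0.045  1.3036 0.     1.4312]
qvel [ 0.0006 -0.0002  0.0003  0.0003 -0.0005 -0.0007]
tau [-1.60000e-03 -4.80629e+01  2.98531e+01  1.92000e-02 -3.00000e-04
 -0.00000e+00]
tcp_pos [0.1745 0.5473 0.2304]
orientation [ 0.6985  0.1081  0.6989 -0.1094]
wrist_force [-0.4798 -0.1453 -0.0326]
ft_torque [-0.026  -0.0438  0.033 ]
finger_gap 0.0855
scene {'mtx': [[449.673, 0.0, 316.8184], [0.0, 449.673, 237.1935], [0.0, 0.0, 1.0]], 'R': [[0.7693, 0.6388, 0.0009], [0.5166, -0.6213, -0.5892], [-0.3759, 0.4537, -0.808]], 't': [-0.3354, -0.2446, 1.2082]}
top {'mtx': [[545.8614, 0.0, 323.2876], [0.0, 545.8614, 242.4109], [0.0, 0.0, 1.0]], 'R': [[-0.0025, -0.9998, -0.0221], [-0.9902, 0.0055, -0.1394], [0.1394, 0.0216, -0.99]], 't': [-0.0169, 0.5009, 1.4753]}
```

View pics/scene0.png

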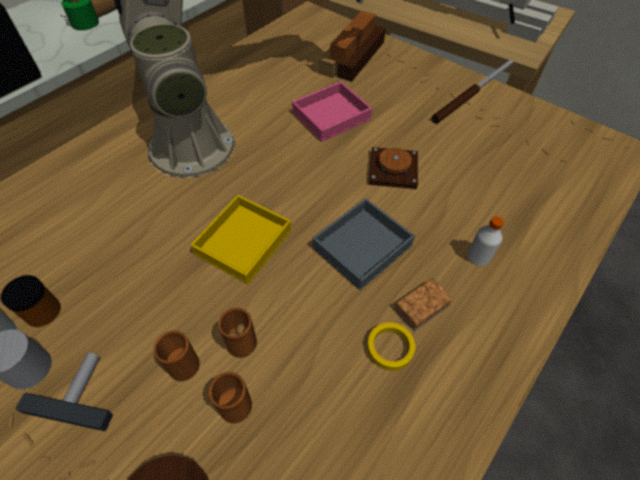

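View pics/top0.png

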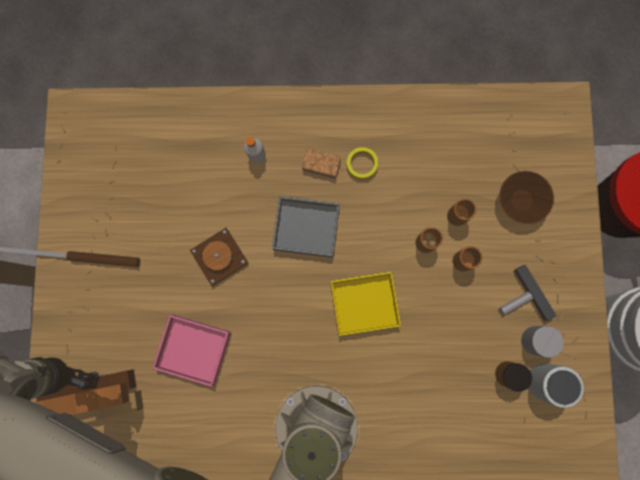

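```bash
cat > h.py <<'E'
import numpy as np, cv2
from scipy.spatial.transform import Rotation as Ro
from scipy.optimize import minimize
from workcell import readout, cams, env, finder
def proj(c,X):
    p=cams.camera_params(c); X=np.atleast_2d(X)
    Y=X@np.array(p["R"]).T+np.array(p["t"]); q=Y@np.array(p["mtx"]).T
    return q[:,:2]/q[:,2:]
def ray(c,uv,z):
    p=cams.camera_params(c);R=np.array(p["R"]);t=np.array(p["t"])
    d=R.T@np.linalg.inv(p["mtx"])@np.array([uv[0],uv[1],1.]); o=-R.T@t
    return o+d*(z-o[2])/d[2]
def cyl(x,y,z0,z1,r):
    a=np.linspace(0,2*np.pi,48,endpoint=False)
    return np.vstack([np.c_[x+r*np.cos(a),y+r*np.sin(a),np.full(48,z)] for z in (z0,z1)])
def box(x,y,z0,z1,lx,ly,th):
    P=np.array([[sx*lx/2,sy*ly/2] for sx in(-1,1) for sy in(-1,1)]); c,s=np.cos(th),np.sin(th)
    P=P@np.array([[c,s],[-s,c]])+[x,y]
    return np.vstack([np.c_[P,np.full(4,z)] for z in (z0,z1)])
def sil(c,X):
    m=np.zeros((480*4,640*4),np.uint8); h=cv2.convexHull((proj(c,X)*4+1.5).round().astype(np.int32))
    cv2.fillConvexPoly(m,h,255); return cv2.resize(m,(640,480),interpolation=cv2.INTER_AREA)/255.
def fit(masks,model,p0,scale):
    def f(p):
        return sum(np.abs(sil(c,model(*p))-m).sum()/m.sum() for c,m in masks)
    s=np.vstack([p0]+[np.array(p0)+np.eye(len(p0))[i]*scale[i] for i in range(len(p0))])
    r=minimize(f,p0,method="Nelder-Mead",options=dict(initial_simplex=s,xatol=1e-4,fatol=1e-4)); return r.x,r.fun
E
python3 - <<'E'
from h import *
import pickle
D={}
for c in("top","scene"):
    cams.read_camera(c)
    for n in ("beaker_center","tray","seat","ball0_center"):
        L=finder.regions_of(c,n); D[c,n]=L
        for r in L: print(c,n,round(r["conf"],2),np.round(r["point"],1),r["pixels"].sum(), np.round(ray(c,r["point"],0.04),3))
pickle.dump(D,open("D.pkl","wb"))
s=readout.get_state(); w,x,y,z=s["orientation"]; print(Ro.from_quat([x,y,z,w]).as_matrix().round(3), s["clock"])
im=cv2.imread("pics/scene0.png")[290:430,140:280]; im2=cv2.imread("pics/top0.png")[180:290,390:500]
cv2.imwrite("pics/crop1.png",np.hstack([cv2.resize(im,(400,400),interpolation=2),cv2.resize(im2,(400,400),interpolation=2)]))
E
```

```text
top beaker_center 0.96 [469.5 259.6] 560 [ 0.451 -0.418  0.04 ]
top beaker_center 0.66 [462.6 211.3] 587 [ 0.585 -0.404  0.04 ]
top beaker_center 0.57 [217.9 252.7] 660 [0.473 0.272 0.04 ]
top beaker_center 0.56 [427.6 240.9] 407 [ 0.503 -0.306  0.04 ]
top tray 0.95 [367.5 302.7] 3476 [ 0.334 -0.138  0.04 ]
top tray 0.66 [192.8 347.5] 3777 [0.216 0.334 0.04 ]
top tray 0.63 [305.4 226.9] 3406 [0.544 0.03  0.04 ]
top seat 0.73 [218.4 255.1] 644 [0.466 0.271 0.04 ]
top ball0_center 0.58 [430.  242.6] 39 [ 0.498 -0.312  0.04 ]
scene beaker_center 0.98 [231.6 397.3] 1621 [ 0.576 -0.399  0.04 ]
scene beaker_center 0.67 [176.1 355.5] 1666 [ 0.443 -0.412  0.04 ]
scene beaker_center 0.56 [237.9 334.2] 1338 [ 0.5  -0.31  0.04]
scene tray 0.96 [360.9 239.5] 5214 [0.548 0.016 0.04 ]
scene tray 0.79 [331.5 111.3] 2929 [0.228 0.313 0.04 ]
scene tray 0.77 [240.7 237.7] 5125 [ 0.343 -0.148  0.04 ]
scene tray 0.3 [392.7 168.1] 1926 [0.479 0.24  0.04 ]
scene seat 0.32 [487.4 238.9] 1057 [0.758 0.193 0.04 ]
[[ 0.     0.304  0.953]
 [ 0.     0.953 -0.304]
 [-1.     0.     0.   ]] 0.6
```

View pics/crop1.png

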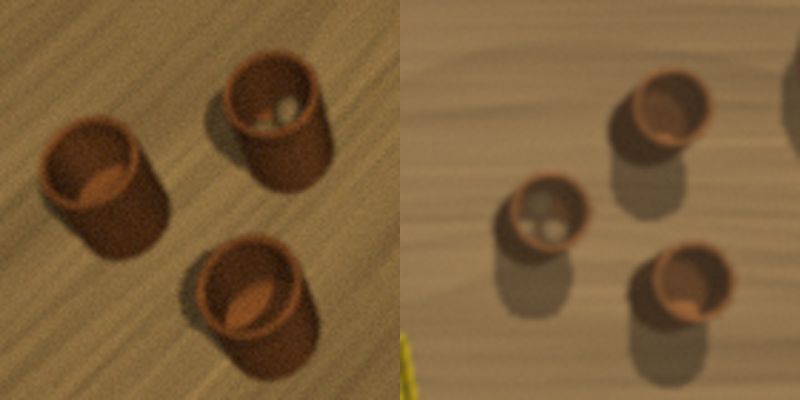

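```bash
python3 - <<'E'
from h import *
import pickle
D=pickle.load(open("D.pkl","rb"))
def hull(m):
    n,l,st,_=cv2.connectedComponentsWithStats(m.astype(np.uint8)); k=1+np.argmax(st[1:,4])
    p=np.argwhere(l==k)[:,::-1].astype(np.int32); o=np.zeros((480,640),np.uint8); cv2.fillConvexPoly(o,cv2.convexHull(p),1); return o.astype(float)
def get(c,n,uv): return hull(min(D[c,n],key=lambda r:np.hypot(*(r["point"]-np.array(uv))))["pixels"])
bt,bs=get("top","beaker_center",(428,241)),get("scene","beaker_center",(238,334))
mod=lambda x,y:cyl(x,y,0,.095,.03)
for ms in ([("top",bt)],[("scene",bs)],[("top",bt),("scene",bs)]): print("beaker",fit(ms,mod,[.5,-.31],[.02,.02]))
for nm,a,b in(("b2",(463,211),(231,397)),("b3",(470,260),(176,355))):
    print(nm,fit([("top",get("top","beaker_center",a)),("scene",get("scene","beaker_center",b))],mod,[.58,-.4] if nm=="b2" else [.45,-.42],[.02,.02]))
tt,ts=get("top","tray",(305,227)),get("scene","tray",(361,239))
print("tray",fit([("top",tt),("scene",ts)],lambda x,y,th:box(x,y,0,.04,.15,.17,th),[.545,.02,0.05],[.02,.02,.1]))
yt,ys=get("top","tray",(367,302)),get("scene","tray",(240,237))
print("yellow",fit([("top",yt),("scene",ys)],lambda x,y,th:box(x,y,0,.04,.15,.17,th),[.335,-.14,-0.05],[.02,.02,.1]))
st=get("top","seat",(218,255)); print("seat top",fit([("top",st)],lambda x,y:cyl(x,y,.03,.042,.04),[.47,.27],[.02,.02]))
ss=get("scene","tray",(393,168)); 
print("jig scene",fit([("scene",ss)],lambda x,y,th:np.vstack([box(x,y,0,.02,.12,.12,th),cyl(x,y,.03,.042,.04)]),[.47,.26,.5],[.02,.02,.2]))
a=cv2.imread("pics/top0.png")[215:295,180:260]; b=cv2.imread("pics/scene0.png")[130:200,355:435]
cv2.imwrite("pics/crop2.png",np.hstack([cv2.resize(a,(400,400),interpolation=2),cv2.resize(b,(400,350),interpolation=2)[:350].copy() if 0 else cv2.copyMakeBorder(cv2.resize(b,(400,350),interpolation=2),0,50,0,0,0)]))
E
```

```text
beaker (array([ 0.50399474, -0.30632305]), np.float64(0.052835679726436026))
beaker (array([ 0.50257128, -0.31033218]), np.float64(0.046473514779045946))
beaker (array([ 0.50353239, -0.30870572]), np.float64(0.18756349215398507))
b2 (array([ 0.5803209 , -0.40076759]), np.float64(0.1900717150666989))
b3 (array([ 0.45130226, -0.41152769]), np.float64(0.1458729522361236))
tray (array([ 0.54665215,  0.02666796, -0.1295841 ]), np.float64(0.09010722750923499))
yellow (array([ 0.33290192, -0.13442506,  0.14149621]), np.float64(0.07214651493892878))
seat top (array([0.46593325, 0.27515933]), np.float64(0.039637920064781076))
jig scene (array([0.4651165 , 0.26915083, 0.58618192]), np.float64(0.04469222514876598))
```

View pics/crop2.png

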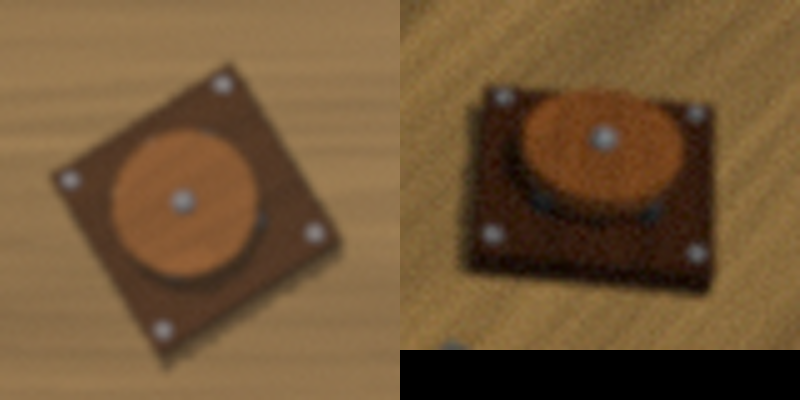

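```bash
cat >> h.py <<'E'
def Rt(az,tilt,roll=0):   # degrees; tilt down
    return Ro.from_euler("ZYX",[az,tilt,roll],degrees=True)
def cur():
    s=readout.get_state(); w,x,y,z=s["orientation"]; return np.array(s["tcp_pos"]),Ro.from_quat([x,y,z,w]),s
def rel(pos,az,tilt,roll=0,pr=True):
    p,R,s=cur(); d=R.inv().apply(np.array(pos)-p); rv=(R.inv()*Rt(az,tilt,roll)).as_rotvec()
    if pr: print("rel",d.round(4),rv.round(4),"ang",np.degrees(np.linalg.norm(rv)).round(1),"clock",s["clock"],"joints",np.round(s["joint_pos"],2))
    return d,rv
def grasp_tcp(bx,by,h,az,tilt,ahead=.023,back=0.):
    x=Rt(az,tilt).apply([1,0,0]); return np.array([bx,by,h])+x*(ahead-back)
E
python3 - <<'E'
from h import *
for c,uv in(("top",(216.2,254.8)),("scene",(395.4,157.2))): print(ray(c,uv,.049))
a=-31.5
print(grasp_tcp(.5035,-.3085,.062,a,20), grasp_tcp(.5035,-.3085,.062,a,20,back=.11))
rel([.45,.15,.28],0,55)
E
```

```text
[0.46616346 0.27480918 0.049     ]
[0.46710702 0.26723931 0.049     ]
[ 0.52192805 -0.31979273  0.05413354] [ 0.43379389 -0.26578404  0.09175575]
rel [-0.0487 -0.2954  0.3831] [-0.2991 -0.6059  0.0942] ang 39.1 clock 0.6 joints [1.12 0.31 0.05 1.3  0.   1.43]
```

Request:
drive_tool([
  [[-0.049,-0.295,0.383,-0.299,-0.606,0.094,0],[-0.049,-0.295,0.383,-0.299,-0.606,0.094,0],[-0.049,-0.295,0.383,-0.299,-0.606,0.094,0],[-0.049,-0.295,0.383,-0.299,-0.606,0.094,0],[-0.049,-0.295,0.383,-0.299,-0.606,0.094,0]],
])

```text
clock: 1.23
tcp_pos: [0.3502, 0.2904, 0.2615]
orientation: [0.887, -0.002, 0.462, 0.001]
wrist_force: [0.9, 0.9, -0.2]
finger_gap: 0.0856
```

```bash
python3 - <<'E'
from h import *
p,R,s=cur(); print(p,R.as_euler("ZYX",degrees=True),s["joint_pos"])
rel([.43,-.15,.25],-20,35)
E
```

```text
[0.35018956 0.29042788 0.26152006] [ 0.08513695 54.99481494 -0.18143286] [ 0.78337922 -0.25792784 -0.64053681  0.72698313 -0.41611281  0.67967889]
rel [ 0.0548 -0.4407  0.0568] [ 0.2522 -0.345  -0.2497] ang 28.4 clock 1.225 joints [ 0.78 -0.26 -0.64  0.73 -0.42  0.68]
```

Request:
drive_tool([
  [[0.055,-0.441,0.057,0.252,-0.345,-0.25,0],[0.055,-0.441,0.057,0.252,-0.345,-0.25,0],[0.055,-0.441,0.057,0.252,-0.345,-0.25,0],[0.055,-0.441,0.057,0.252,-0.345,-0.25,0],[0.055,-0.441,0.057,0.252,-0.345,-0.25,0]],
])

```text
clock: 1.85
tcp_pos: [0.4091, 0.0163, 0.2811]
orientation: [0.935, 0.054, 0.307, -0.168]
wrist_force: [0.4, 1.0, -0.5]
finger_gap: 0.0853
```

```bash
python3 - <<'E'
from h import *
p,R,s=cur(); print(p,R.as_euler("ZYX",degrees=True),s["joint_pos"])
x=Rt(-31.5,20).apply([1,0,0])
P=np.array([.5219,-.3198,.0541])-x*.14; print(P)
rel(P+[0,0,.02],-31.5,20)
E
```

```text
[0.40914444 0.01631191 0.28109902] [-20.38209073  36.32417545  -0.15744441] [ 0.10955574 -0.66145477 -1.0261881   0.32368528 -0.36986937  0.28631627]
[ 0.40972925 -0.25106167  0.10198282]
rel [ 0.1697 -0.2502 -0.0734] [ 0.0946 -0.2838 -0.172 ] ang 19.8 clock 1.85 joints [ 0.11 -0.66 -1.03  0.32 -0.37  0.29]
```

```bash
python3 - <<'E'
from h import *
rel([.5219,-.3198,.16],-31.5,20)
E
```

```text
rel [ 0.2512 -0.2759  0.0336] [ 0.0946 -0.2838 -0.172 ] ang 19.8 clock 1.85 joints [ 0.11 -0.66 -1.03  0.32 -0.37  0.29]
```

Request:
drive_tool([
  [[0.251,-0.276,0.034,0.095,-0.284,-0.172,0],[0.251,-0.276,0.034,0.095,-0.284,-0.172,0],[0.251,-0.276,0.034,0.095,-0.284,-0.172,0],[0.251,-0.276,0.034,0.095,-0.284,-0.172,0],[0.251,-0.276,0.034,0.095,-0.284,-0.172,0]],
])

```text
clock: 2.48
tcp_pos: [0.5588, -0.1931, 0.3307]
orientation: [0.943, 0.053, 0.188, -0.271]
wrist_force: [1.0, 1.4, 0.3]
finger_gap: 0.0851
```

```bash
python3 - <<'E'
from h import *
p,R,s=cur(); print(p,R.as_euler("ZYX",degrees=True),s["joint_pos"])
rel([.5219,-.3198,.14],-31.5,20)
E
```

```text
[ 0.55878796 -0.19314502  0.33073466] [-32.07591719  22.50387575  -0.1616895 ] [-0.38786136 -0.30900719 -1.02543321 -0.31837713 -0.15875833  0.06355737]
rel [ 0.1063 -0.1265 -0.1628] [-0.0008 -0.0437  0.0093] ang 2.6 clock 2.475 joints [-0.39 -0.31 -1.03 -0.32 -0.16  0.06]
```

```bash
cat > kin.py <<'E'
from h import *
from scipy.optimize import least_squares
DATA=[([1.1224,.314,.045,1.3036,0,1.4312],[.1745,.5473,.2304]),
([ 0.78337922,-0.25792784,-0.64053681,0.72698313,-0.41611281,0.67967889],[0.35018956,0.29042788,0.26152006]),
([ 0.10955574,-0.66145477,-1.0261881,0.32368528,-0.36986937,0.28631627],[0.40914444,0.01631191,0.28109902]),
([-0.38786136,-0.30900719,-1.02543321,-0.31837713,-0.15875833,0.06355737],[0.55878796,-0.19314502,0.33073466])]
def fk(q,k):
    h,v1x,v1z,v2x,v2z,w,d6,y0=k
    Z=lambda a:Ro.from_rotvec([0,0,a]);Y=lambda a:Ro.from_rotvec([0,a,0])
    p=Y(q[1]).apply([v1x,0,v1z])+Y(q[1]-q[2]).apply([v2x,0,v2z])+[0,y0,h]
    Rw=Y(q[1]-q[2]+q[3]); p=p+Rw.apply([w,0,0]); Rw5=Rw*Z(q[4]); p=p+Rw5.apply([d6,0,0])
    return Z(q[0]).apply(p), Z(q[0])*Rw5*Ro.from_rotvec([q[5],0,0])
def calib(data=DATA):
    f=lambda k:np.concatenate([(fk(q,k)[0]-np.array(p))*1000 for q,p in data]+[ (k-K0)*.3])
    K0=np.array([.2,0,.4,.35,0,.1,.15,.08]); return least_squares(f,K0)
E
python3 - <<'E'
from kin import *
r=calib(); print(r.x.round(4)); print(r.fun.round(2)); 
for q,p in DATA[1:]: print(fk(q,r.x)[1].as_euler("ZYX",degrees=True))
E
```

```text
[0.2331 0.     0.5184 0.4094 0.0556 0.1404 0.3002 0.08  ]
[ 0.01  0.    0.   -0.01 -0.01 -0.01  0.01  0.    0.01  0.    0.01 -0.
  0.01  0.    0.04  0.02  0.02  0.01  0.05  0.  ]
[ 0.08513693 54.99481485 -0.18143293]
[-20.38209112  36.32417552  -0.15744474]
[-32.07591704  22.50387583  -0.16168933]
```

```bash
cat >> kin.py <<'E'
K=np.array([0.2331,0.,0.5184,0.4094,0.0556,0.1404,0.3002,0.08]); K=calib().x
LO=np.array([-2.76,-.86,-1.03,-2.2,-1.47,-3.14]);HI=np.array([2.76,1.69,1.26,2.34,1.5,3.14])
def ik(pos,az,tilt,roll=0,q0=None):
    T=Rt(az,tilt,roll)
    best=None
    seeds=[q0] if q0 is not None else [np.array([np.radians(az),a,b,np.radians(tilt)-a+b,0,np.radians(roll)]) for a in(-.5,0,.6) for b in(-.8,0,.7)]
    for s in seeds:
        f=lambda q:np.r_[(fk(q,K)[0]-pos)*10,(fk(q,K)[1].inv()*T).as_rotvec()*3]
        r=least_squares(f,np.clip(s,LO+1e-3,HI-1e-3),bounds=(LO,HI))
        if best is None or r.cost<best.cost: best=r
    return best.x,np.sqrt(2*best.cost)
E
python3 - <<'E'
from kin import *
for t in (10,20,30,40,50):
  for az in (-31.5,-20,-10):
    q,e=ik(grasp_tcp(.5035,-.3085,.062,az,t),az,t); print("grasp",t,az,q.round(2),e.round(3))
for t in (0,20,30,40,50):
    q,e=ik(grasp_tcp(.4665,.271,.096,30,t),30,t); print("jig",t,q.round(2),e.round(3))
for t in (0,20,30,40):
  for roll in(0,150):
    q,e=ik(grasp_tcp(.547,.07,.14,3,t),3,t,roll); print("pour",t,roll,q.round(2),e.round(3))
E
```

```text
grasp 10 -31.5 [-0.78  0.52 -1.03 -1.06  0.27 -0.12] 1.405
grasp 10 -20 [-1.03  1.25 -1.03 -2.2   0.81 -0.04] 0.972
grasp 10 -10 [-1.14  0.73 -1.03 -1.17  1.09 -0.49] 0.818
grasp 20 -31.5 [-0.77  0.35 -1.03 -0.75  0.2  -0.13] 1.043
grasp 20 -20 [-0.99  0.42 -1.03 -0.75  0.68 -0.41] 0.874
grasp 20 -10 [-1.08  0.48 -1.03 -0.75  0.9  -0.59] 0.598
grasp 30 -31.5 [-0.76  0.29 -1.03 -0.61  0.17 -0.14] 0.656
grasp 30 -20 [-0.92  0.32 -1.03 -0.58  0.51 -0.39] 0.537
grasp 30 -10 [-1.01  0.36 -1.03 -0.57  0.72 -0.58] 0.324
grasp 40 -31.5 [-0.75  0.25 -1.03 -0.5   0.15 -0.14] 0.26
grasp 40 -20 [-0.87  0.26 -1.03 -0.47  0.39 -0.37] 0.174
grasp 40 -10 [-0.95  0.29 -1.03 -0.45  0.56 -0.56] 0.013
grasp 50 -31.5 [-0.74  0.21 -0.97 -0.3   0.13 -0.15] 0.0
grasp 50 -20 [-0.83  0.21 -0.94 -0.23  0.3  -0.38] 0.0
grasp 50 -10 [-0.89  0.23 -0.89 -0.12  0.44 -0.59] 0.0
jig 0 [ 0.59  1.18 -1.03 -2.2  -0.3   0.  ] 1.668
jig 20 [ 0.27  0.09 -1.03 -0.41  0.25 -0.17] 1.238
jig 30 [ 0.29  0.06 -1.03 -0.32  0.2  -0.17] 0.833
jig 40 [ 0.3   0.05 -1.03 -0.25  0.16 -0.17] 0.426
jig 50 [ 0.31  0.04 -1.03 -0.18  0.14 -0.17] 0.018
pour 0 0 [ 0.27  1.11 -1.03 -2.2  -0.48 -0.02] 1.557
pour 0 150 [ 0.27  1.11 -1.03 -2.2  -0.48  2.6 ] 1.557
pour 20 0 [-0.02  0.01 -1.03 -0.4   0.04 -0.04] 1.041
pour 20 150 [-0.02  0.01 -1.03 -0.4   0.04  2.58] 1.041
pour 30 0 [-0.04 -0.02 -1.03 -0.31  0.06 -0.06] 0.635
pour 30 150 [-0.04 -0.02 -1.03 -0.31  0.06  2.56] 0.635
pour 40 0 [-0.05 -0.03 -1.03 -0.24  0.07 -0.07] 0.227
pour 40 150 [-0.05 -0.03 -1.03 -0.24  0.07  2.55] 0.227
```

```bash
cat >> kin.py <<'E'
def ik2(pos,az,tilt,roll=0):
    best=None
    az0=np.arctan2(pos[1],pos[0])
    for d in(.2,.6,1.0):
      for a in(-.2,.3,.8):
        for b in(-.6,.2):
          s=np.array([az0+d,a,b,1.57-a+b,-1.2,1.5+np.radians(roll)])
          q,e=ik(pos,az,tilt,roll,q0=s)
          if best is None or e<best[1]: best=(q,e)
      if best[1]<1e-3: break
    return best
E
python3 - <<'E'
from kin import *
for t in (10,20,30):
  for az in (-70,-90,-110):
    q,e=ik2(grasp_tcp(.5035,-.3085,.062,az,t),az,t); print("grasp",t,az,q.round(2),e.round(3))
for t in (10,20,):
  for az in (-40,-60,-90):
    q,e=ik2(grasp_tcp(.4665,.271,.096,az,t),az,t); print("jig",t,az,q.round(2),e.round(3))
for t in (0,20):
 for az in (-60,-90):
  for roll in(0,-90,-150):
    q,e=ik2(grasp_tcp(.53,.027,.15,az,t),az,t,roll); print("pour",t,az,roll,q.round(2),e.round(3))
E
```

```text
grasp 10 -70 [-0.28  0.94 -1.03 -1.68 -0.99  0.23] 0.3
grasp 10 -90 [-0.23  0.76 -0.87 -0.97 -1.28  0.64] 0.0
grasp 10 -110 [-0.22  0.93 -0.09  1.18 -1.35  2.21] 0.0
grasp 20 -70 [-0.32  0.62 -1.03 -1.05 -0.87  0.46] 0.217
grasp 20 -90 [-0.25  0.59 -0.79 -0.42 -1.14  0.92] 0.0
grasp 20 -110 [-0.24  0.77 -0.23  0.86 -1.21  1.88] 0.0
grasp 30 -70 [-0.38  0.46 -1.03 -0.77 -0.7   0.51] 0.018
grasp 30 -90 [-0.29  0.49 -0.72 -0.11 -0.98  1.03] 0.0
grasp 30 -110 [-0.28  0.67 -0.28  0.75 -1.04  1.72] 0.0
jig 10 -40 [ 0.89  0.66 -0.52  0.5  -1.4   1.68] 0.0
jig 10 -60 [ 0.86  1.01  0.06  1.71 -1.19  2.68] 0.0
jig 10 -90 [ 0.75  1.26  0.59  2.21 -0.8   2.96] 0.0
jig 20 -40 [ 0.87  0.56 -0.56  0.45 -1.22  1.56] 0.0
jig 20 -60 [ 0.84  0.84 -0.05  1.39 -1.1   2.34] 0.0
jig 20 -90 [ 0.74  1.12  0.47  2.   -0.77  2.78] 0.0
pour 0 -60 0 [ 0.43  0.9  -1.   -1.9  -1.47  0.  ] 0.015
pour 0 -60 -90 [ 0.43  0.9  -1.   -1.9  -1.47 -1.57] 0.015
pour 0 -60 -150 [ 0.43  0.9  -1.   -1.9  -1.47 -2.62] 0.015
pour 0 -90 0 [ 0.39  1.13  0.16  2.17 -1.18  3.14] 0.002
pour 0 -90 -90 [ 0.39  1.13  0.16  2.17 -1.18  1.57] 0.0
pour 0 -90 -150 [ 0.39  1.13  0.16  2.17 -1.18  0.52] 0.0
pour 20 -60 0 [ 0.39  0.36 -0.74  0.13 -1.2   1.21] 0.0
pour 20 -60 -90 [ 0.39  0.36 -0.74  0.13 -1.2  -0.37] 0.0
pour 20 -60 -150 [ 0.39  0.36 -0.74  0.13 -1.2  -1.41] 0.0
pour 20 -90 0 [ 0.36  0.79 -0.    1.55 -1.07  2.41] 0.0
pour 20 -90 -90 [ 0.36  0.79 -0.    1.55 -1.07  0.84] 0.0
pour 20 -90 -150 [ 0.36  0.79 -0.    1.55 -1.07 -0.21] 0.0
```

```bash
cat >> kin.py <<'E'
def path(q,wps,n=8):
    p0,R0=fk(q,K)
    for (pos,az,t,r) in wps:
        R1=Rt(az,t,r); d=(R0.inv()*R1).as_rotvec()
        for i in range(1,n+1):
            s=i/n; T=R0*Ro.from_rotvec(d*s); e=T.as_euler("ZYX",degrees=True)
            q,err=ik(p0+(np.array(pos)-p0)*s,e[0],e[1],e[2],q0=q)
            print(i,q.round(2),err.round(3))
        p0,R0=np.array(pos),R1; print("--")
    return q
E
python3 - <<'E'
from kin import *
q=cur()[2]["joint_pos"]
G=grasp_tcp(.5035,-.3085,.062,-100,20); print(G)
q=path(q,[([.52,-.22,.3],-65,45,0),(G+[0,0,.1],-100,20,0),(G,-100,20,0)],6)
rel([.52,-.22,.3],-65,45)
E
```

```text
[ 0.49974695 -0.32978458  0.05413354]
1 [-0.34 -0.3  -0.96 -0.18 -0.27  0.15] 0.0
2 [-0.31 -0.28 -0.88 -0.04 -0.37  0.25] 0.0
3 [-0.28 -0.25 -0.8   0.11 -0.45  0.36] 0.0
4 [-0.26 -0.2  -0.71  0.27 -0.51  0.48] 0.0
5 [-0.25 -0.15 -0.61  0.42 -0.55  0.59] 0.0
6 [-0.25 -0.09 -0.52  0.58 -0.58  0.71] 0.0
--
1 [-0.23 -0.03 -0.56  0.5  -0.7   0.79] 0.0
2 [-0.22  0.05 -0.59  0.43 -0.82  0.88] 0.0
3 [-0.21  0.14 -0.59  0.37 -0.93  0.97] 0.0
4 [-0.22  0.24 -0.58  0.35 -1.03  1.08] 0.0
5 [-0.23  0.35 -0.54  0.37 -1.13  1.21] 0.0
6 [-0.24  0.47 -0.47  0.45 -1.22  1.38] 0.0
--
1 [-0.24  0.5  -0.49  0.41 -1.22  1.38] 0.0
2 [-0.24  0.52 -0.5   0.37 -1.22  1.38] 0.0
3 [-0.24  0.55 -0.51  0.33 -1.22  1.38] 0.0
4 [-0.24  0.58 -0.52  0.3  -1.22  1.38] 0.0
5 [-0.24  0.61 -0.52  0.26 -1.22  1.38] 0.0
6 [-0.24  0.64 -0.53  0.23 -1.22  1.38] 0.0
--
rel [-0.0054 -0.0433 -0.0356] [ 0.324   0.3824 -0.4803] ang 39.8 clock 2.475 joints [-0.39 -0.31 -1.03 -0.32 -0.16  0.06]
```

Request:
drive_tool([
  [[-0.005,-0.043,-0.036,0.324,0.382,-0.48,0],[-0.005,-0.043,-0.036,0.324,0.382,-0.48,0],[-0.005,-0.043,-0.036,0.324,0.382,-0.48,0],[-0.005,-0.043,-0.036,0.324,0.382,-0.48,0],[-0.005,-0.043,-0.036,0.324,0.382,-0.48,0]],
])

```text
clock: 3.1
tcp_pos: [0.5226, -0.22, 0.3007]
orientation: [0.78, 0.205, 0.322, -0.496]
wrist_force: [0.6, -0.4, -0.6]
finger_gap: 0.0852
```

```bash
python3 - <<'E'
from kin import *
G=grasp_tcp(.5035,-.3085,.062,-100,20)
rel(G+[0,0,.12],-100,20)
E
```

```text
rel [ 0.1529 -0.0674 -0.0262] [ 0.3309 -0.4217 -0.5214] ang 42.8 clock 3.1 joints [-0.25 -0.09 -0.51  0.58 -0.58  0.71]
```

Request:
drive_tool([
  [[0.153,-0.067,-0.026,0.331,-0.422,-0.521,0],[0.153,-0.067,-0.026,0.331,-0.422,-0.521,0],[0.153,-0.067,-0.026,0.331,-0.422,-0.521,0],[0.153,-0.067,-0.026,0.331,-0.422,-0.521,0],[0.153,-0.067,-0.026,0.331,-0.422,-0.521,0]],
])

```text
clock: 3.72
tcp_pos: [0.4989, -0.3298, 0.1711]
orientation: [-0.633, -0.131, -0.113, 0.755]
wrist_force: [0.5, -0.1, 0.2]
finger_gap: 0.0853
```

```bash
python3 - <<'E'
from kin import *
G=grasp_tcp(.5035,-.3085,.062,-100,20)
rel(G+[0,0,.06],-100,20); rel(G,-100,20)
for c in("top","scene"): cv2.imwrite(f"pics/{c}1.png",cams.read_camera(c))
a=cv2.imread("pics/top1.png")[100:400,260:560]; b=cv2.imread("pics/scene1.png")[180:480,130:430]
cv2.imwrite("pics/m1.png",np.hstack([cv2.resize(a,(400,400)),cv2.resize(b,(400,400))]))
E
```

```text
rel [ 0.0193  0.0011 -0.0536] [0.0046 0.0004 0.0021] ang 0.3 clock 3.725 joints [-0.24  0.45 -0.46  0.49 -1.22  1.38]
rel [ 0.0398  0.0014 -0.11  ] [0.0046 0.0004 0.0021] ang 0.3 clock 3.725 joints [-0.24  0.45 -0.46  0.49 -1.22  1.38]
```

View pics/m1.png

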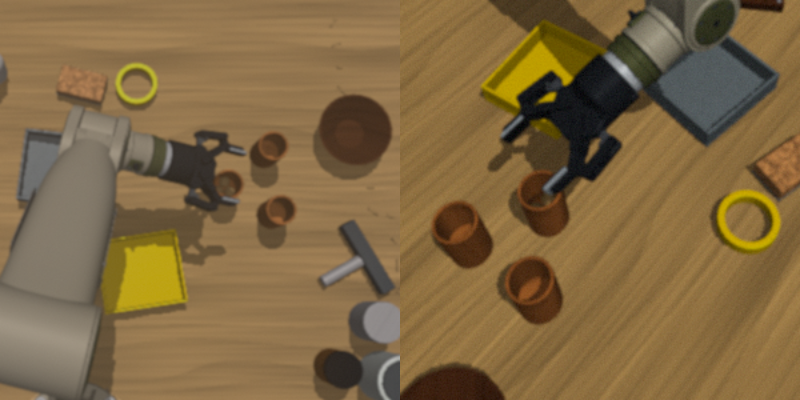

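```bash
python3 - <<'E'
from h import *
p,R,s=cur()
for c,o in(("top",(260,100)),("scene",(130,180))):
  for X in(p+R.apply([0,-.0425,0]),p+R.apply([0,.0425,0]),p): print(c,(proj(c,X)[0]-o)*4/3)
E
```

```text
top [245.02019732 201.56634462]
top [251.33149176 157.49503886]
top [248.1892103  179.43735964]
scene [ 98.04820446 148.57841614]
scene [136.31836337 196.59929463]
scene [116.68706137 171.96620203]
```

Request:
drive_tool([
  [[0.01,0.001,-0.028,0.005,0,0.002,0],[0.019,0.001,-0.055,0.005,0,0.002,0],[0.03,0.001,-0.083,0.005,0,0.002,0],[0.04,0.001,-0.11,0.005,0,0.002,0],[0.04,0.001,-0.11,0.005,0,0.002,0]],
])

```text
clock: 4.45
tcp_pos: [0.498, -0.3294, 0.0541]
orientation: [-0.633, -0.133, -0.113, 0.754]
wrist_force: [-0.4, -0.8, 0.2]
finger_gap: 0.0856
```

```bash
python3 - <<'E'
from kin import *
G=grasp_tcp(.5035,-.3085,.062,-100,20)
rel(G,-100,20)
for c in("top","scene"): cv2.imwrite(f"pics/{c}2.png",cams.read_camera(c))
a=cv2.imread("pics/top2.png")[180:300,380:500]; b=cv2.imread("pics/scene2.png")[260:410,160:310]
cv2.imwrite("pics/m2.png",np.hstack([cv2.resize(a,(400,400)),cv2.resize(b,(400,400))]))
E
```

```text
rel [0.     0.0018 0.0001] [ 0.0014 -0.0018 -0.0012] ang 0.1 clock 4.45 joints [-0.24  0.63 -0.54  0.22 -1.21  1.38]
```

View pics/m2.png

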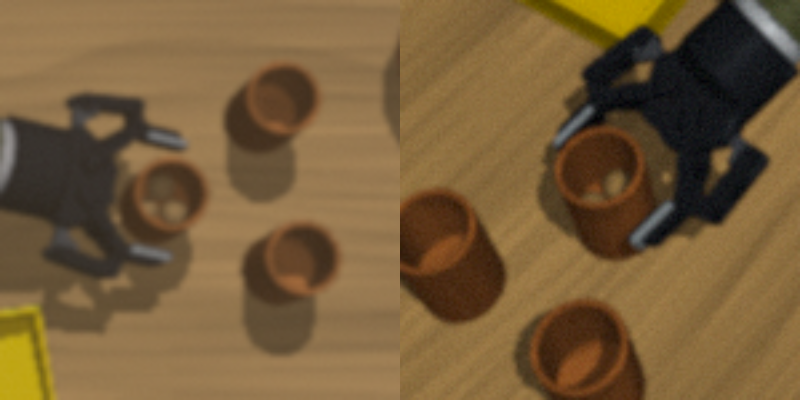

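Request:
drive_tool([
  [[0,0.001,0,0,0,0,255],[0,0.001,0,0,0,0,255],[0,0.001,0,0,0,0,255],[0,0.001,0,0,0,0,255],[0,0.001,0,0,0,0,255]],
], squeeze=70)

```text
clock: 5.18
tcp_pos: [0.5017, -0.3304, 0.0587]
orientation: [-0.634, -0.134, -0.109, 0.754]
wrist_force: [-0.3, 1.7, 6.7]
finger_gap: 0.0579
```

```bash
python3 - <<'E'
from kin import *
p,R,s=cur(); print(p,s["finger_gap"],np.round(s["wrist_force"],2))
G=grasp_tcp(.5035,-.3085,.062,-100,20)
rel([.4997,-.3298,.174],-100,20)
E
```

```text
[ 0.50165838 -0.3304153   0.05867127] 0.05787718620749626 [-0.3   1.73  6.7 ]
rel [-0.0394 -0.0014  0.1084] [-0.005   0.0025 -0.0031] ang 0.4 clock 5.175 joints [-0.24  0.63 -0.53  0.22 -1.22  1.38]
```

Request:
drive_tool([
  [[-0.008,-0.001,0.022,0,0,0,255],[-0.016,-0.001,0.045,-0.005,0.002,-0.003,255],[-0.024,-0.001,0.067,-0.005,0.002,-0.003,255],[-0.032,-0.001,0.09,-0.005,0.002,-0.003,255],[-0.039,-0.001,0.108,-0.005,0.002,-0.003,255]],
])

```text
clock: 5.8
tcp_pos: [0.5001, -0.33, 0.1742]
orientation: [-0.633, -0.134, -0.112, 0.754]
wrist_force: [1.9, 0.3, -2.0]
finger_gap: 0.0576
```

```bash
python3 - <<'E'
from kin import *
p,R,s=cur(); print(p,s["finger_gap"],np.round(s["wrist_force"],2),R.as_euler("ZYX",degrees=True))
for c in("top","scene"): cv2.imwrite(f"pics/{c}3.png",cams.read_camera(c))
a=cv2.imread("pics/top3.png")[180:300,380:500]; b=cv2.imread("pics/scene3.png")[220:370,160:310]
cv2.imwrite("pics/m3.png",np.hstack([cv2.resize(a,(400,400)),cv2.resize(b,(400,400))]))
# pour
az=-88; T=grasp_tcp(.487,.012,.17,az,20); print(T)
q=path(s["joint_pos"],[(T,az,20,0),(T-[0,0,.045],az,20,0),(T-[0,0,.045],az,20,-60),(T-[0,0,.045],az,20,-120),(T-[0,0,.045],az,20,-175)],3)
rel(T,az,20)
E
```

```text
[ 0.50013618 -0.32999069  0.17422855] 0.057570028733036474 [ 1.89  0.31 -1.96] [-9.99578179e+01  2.00571145e+01  4.84969483e-02]
[ 0.48775428 -0.00959976  0.16213354]
1 [-0.04  0.49 -0.4   0.86 -1.22  1.75] 0.0
2 [ 0.17  0.58 -0.29  1.21 -1.17  2.11] 0.0
3 [ 0.37  0.68 -0.17  1.47 -1.09  2.37] 0.0
--
1 [ 0.37  0.7  -0.18  1.44 -1.09  2.37] 0.0
2 [ 0.37  0.72 -0.18  1.41 -1.09  2.37] 0.0
3 [ 0.37  0.74 -0.19  1.38 -1.09  2.37] 0.0
--
1 [ 0.37  0.74 -0.19  1.38 -1.09  2.02] 0.0
2 [ 0.37  0.74 -0.19  1.38 -1.09  1.67] 0.0
3 [ 0.37  0.74 -0.19  1.38 -1.09  1.32] 0.0
--
1 [ 0.37  0.74 -0.19  1.38 -1.09  0.97] 0.0
2 [ 0.37  0.74 -0.19  1.38 -1.09  0.62] 0.0
3 [ 0.37  0.74 -0.19  1.38 -1.09  0.27] 0.0
--
1 [ 0.37  0.74 -0.19  1.38 -1.09 -0.05] 0.0
2 [ 0.37  0.74 -0.19  1.38 -1.09 -0.37] 0.0
3 [ 0.37  0.74 -0.19  1.38 -1.09 -0.69] 0.0
--
rel [-0.2901 -0.0688 -0.1196] [-0.0755  0.0005  0.1949] ang 12.0 clock 5.9 joints [-0.24  0.44 -0.46  0.49 -1.22  1.38]
```

View pics/m3.png

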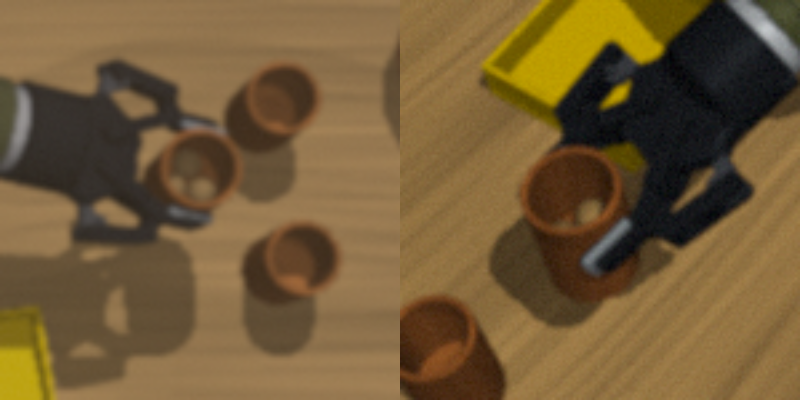

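Request:
drive_tool([
  [[-0.03,-0.007,-0.012,-0.01,0,0.03,255],[-0.075,-0.018,-0.031,-0.02,0,0.06,255],[-0.12,-0.028,-0.05,-0.035,0,0.09,255],[-0.165,-0.039,-0.068,-0.05,0,0.13,255],[-0.21,-0.05,-0.087,-0.06,0,0.16,255]],
])

```text
clock: 6.52
tcp_pos: [0.4907, -0.0965, 0.1644]
orientation: [-0.695, -0.124, -0.122, 0.697]
wrist_force: [0.7, 0.6, -2.7]
finger_gap: 0.0576
```

```bash
python3 - <<'E'
from kin import *
az=-88; T=grasp_tcp(.487,.012,.17,az,20)
rel(T,az,20)
E
```

```text
rel [-0.0808 -0.0032 -0.0319] [-0.0155 -0.0002  0.0349] ang 2.2 clock 6.525 joints [ 0.21  0.58 -0.3   1.22 -1.17  2.13]
```

Request:
drive_tool([
  [[-0.035,-0.001,-0.014,-0.007,0,0.015,255],[-0.06,-0.002,-0.024,-0.012,0,0.025,255],[-0.081,-0.003,-0.032,-0.015,0,0.035,255],[-0.081,-0.003,-0.032,-0.015,0,0.035,255],[-0.081,-0.003,-0.032,-0.015,0,0.035,255]],
])

```text
clock: 7.15
tcp_pos: [0.4879, -0.0096, 0.1613]
orientation: [0.708, 0.121, 0.125, -0.684]
wrist_force: [0.6, -0.9, -1.9]
finger_gap: 0.0575
```

```bash
python3 - <<'E'
from kin import *
az=-88; T=grasp_tcp(.487,.012,.13,az,20)
rel(T,az,20)
for c in("top","scene"): cv2.imwrite(f"pics/{c}4.png",cams.read_camera(c))
a=cv2.imread("pics/top4.png")[140:340,200:400]; b=cv2.imread("pics/scene4.png")[130:330,250:450]
cv2.imwrite("pics/m4.png",np.hstack([cv2.resize(a,(400,400)),cv2.resize(b,(400,400))]))
E
```

```text
rel [ 0.0134 -0.0001 -0.0368] [-0.0001 -0.0003  0.0003] ang 0.0 clock 7.15 joints [ 0.37  0.68 -0.17  1.46 -1.09  2.37]
```

View pics/m4.png

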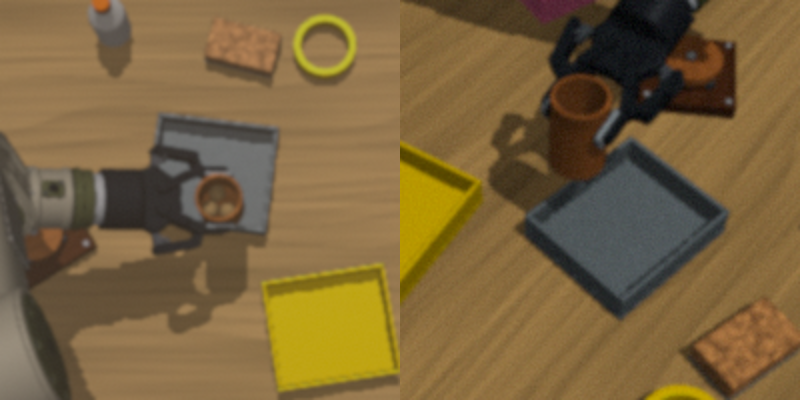

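Request:
drive_tool([
  [[0.004,0,-0.01,-0.1,0,0,255],[0.008,0,-0.02,-0.28,0,0,255],[0.013,0,-0.037,-0.46,0,0,255],[0.013,0,-0.037,-0.64,0,0,255],[0.013,0,-0.037,-0.82,0,0,255]],
])

```text
clock: 7.88
tcp_pos: [0.4875, -0.0107, 0.1224]
orientation: [0.696, -0.173, 0.389, -0.578]
wrist_force: [0.1, 0.4, -1.9]
finger_gap: 0.0581
```

Request:
drive_tool([
  [[0,0,0,-0.15,0,0,255],[0,0,0,-0.3,0,0,255],[0,0,0,-0.45,0,0,255],[0,0,0,-0.6,0,0,255],[0,0,0,-0.7,0,0,255]],
])

```text
clock: 8.5
tcp_pos: [0.4874, -0.0117, 0.1225]
orientation: [0.594, -0.402, 0.565, -0.409]
wrist_force: [0.0, -0.5, -1.2]
finger_gap: 0.0579
```

```bash
python3 - <<'E'
from kin import *
p,R,s=cur(); print(p,R.as_euler("ZYX",degrees=True).round(1),s["finger_gap"])
cv2.imwrite("pics/m5.png",np.hstack([cv2.resize(cams.read_camera("top")[140:340,200:400],(400,400)),cv2.resize(cams.read_camera("scene")[130:330,250:450],(400,400))]))
E
```

```text
[ 0.48744225 -0.01169418  0.12254962] [-88.3  20.  -87.6] 0.057922328733229875
```

View pics/m5.png

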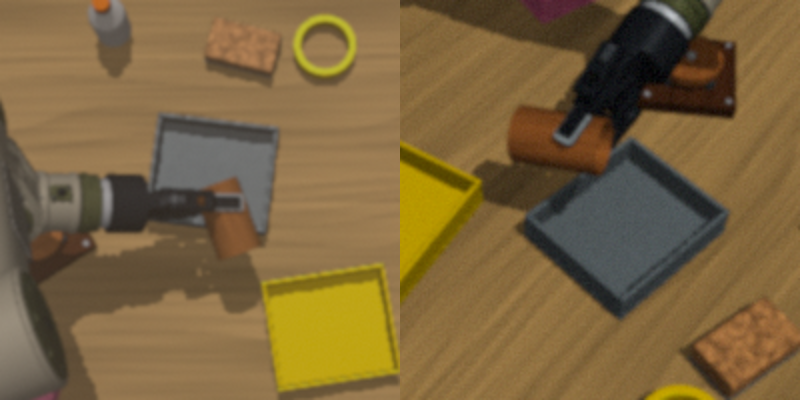

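Request:
drive_tool([
  [[0,0,0,-0.1,0,0,255],[0,0,0,-0.2,0,0,255],[0,0,0,-0.3,0,0,255],[0,0,0,-0.4,0,0,255],[0,0,0,-0.5,0,0,255]],
])

```text
clock: 9.22
tcp_pos: [0.4874, -0.0122, 0.1226]
orientation: [0.477, -0.535, 0.648, -0.257]
wrist_force: [-0.6, 0.4, -2.4]
finger_gap: 0.058
```

```bash
python3 - <<'E'
from kin import *
p,R,s=cur(); print(p,R.as_euler("ZYX",degrees=True).round(1),s["finger_gap"])
cv2.imwrite("pics/m6.png",np.hstack([cv2.resize(cams.read_camera("top")[140:340,200:400],(400,400)),cv2.resize(cams.read_camera("scene")[130:330,250:450],(400,400))]))
E
```

```text
[ 0.48736717 -0.01220481  0.12264624] [ -88.3   20.1 -116.1] 0.05797666681028196
```

View pics/m6.png

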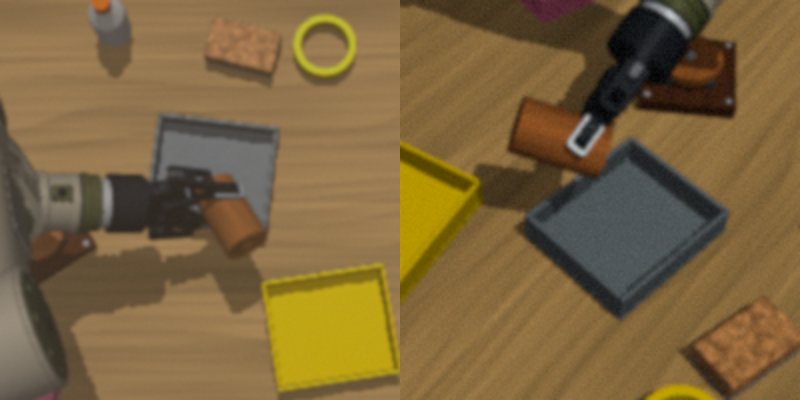

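Request:
drive_tool([
  [[0,0,0,-0.1,0,0,255],[0,0,0,-0.2,0,0,255],[0,0,0,-0.3,0,0,255],[0,0,0,-0.4,0,0,255],[0,0,0,-0.5,0,0,255]],
])

```text
clock: 9.95
tcp_pos: [0.4874, -0.0125, 0.1228]
orientation: [0.331, -0.636, 0.692, -0.09]
wrist_force: [-0.8, 0.6, -1.4]
finger_gap: 0.0574
```

```bash
python3 - <<'E'
from kin import *
p,R,s=cur(); print(p,R.as_euler("ZYX",degrees=True).round(1),s["finger_gap"])
cv2.imwrite("pics/m7.png",np.hstack([cv2.resize(cams.read_camera("top")[140:340,200:400],(400,400)),cv2.resize(cams.read_camera("scene")[130:330,250:450],(400,400))]))
E
```

```text
[ 0.48736657 -0.01250304  0.12275172] [ -88.3   20.1 -144.5] 0.05742456887008448
```

View pics/m7.png

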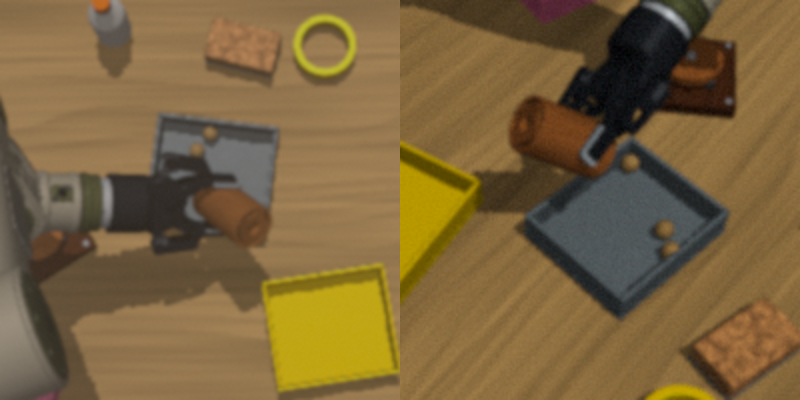

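Request:
drive_tool([
  [[0,0,0,-0.1,0,0,255],[0,0,0,-0.2,0,0,255],[0,0,0,-0.25,0,0,255],[0,0,0,-0.25,0,0,255],[0,0,0,-0.25,0,0,255]],
])

```text
clock: 10.68
tcp_pos: [0.4874, -0.0126, 0.1228]
orientation: [0.251, -0.671, 0.697, -0.005]
wrist_force: [-0.7, -0.1, -1.3]
finger_gap: 0.0579
```

```bash
python3 - <<'E'
from kin import *
p,R,s=cur(); print(p,R.as_euler("ZYX",degrees=True).round(1),s["finger_gap"])
cv2.imwrite("pics/m8.png",np.hstack([cv2.resize(cams.read_camera("top")[140:340,200:400],(400,400)),cv2.resize(cams.read_camera("scene")[130:330,250:450],(400,400))]))
E
```

```text
[ 0.48736082 -0.01256827  0.12277337] [ -88.3   20.1 -158.6] 0.05789439704643385
```

View pics/m8.png

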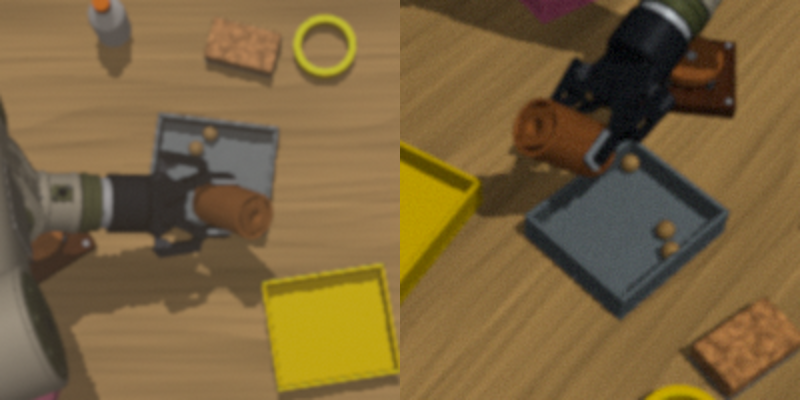

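Request:
drive_tool([
  [[0,0,0,0.18,0,0,255],[0,0,0,0.36,0,0,255],[0,0,0,0.54,0,0,255],[0,0,0,0.72,0,0,255],[0,0,0,0.9,0,0,255]],
])

```text
clock: 11.4
tcp_pos: [0.4874, -0.0125, 0.1227]
orientation: [0.519, -0.494, 0.625, -0.31]
wrist_force: [-0.3, -0.7, -1.7]
finger_gap: 0.0577
```

Request:
drive_tool([
  [[0,0,0,0.18,0,0,255],[0,0,0,0.36,0,0,255],[0,0,0,0.54,0,0,255],[0,0,0,0.72,0,0,255],[0,0,0,0.9,0,0,255]],
])

```text
clock: 12.02
tcp_pos: [0.4874, -0.0125, 0.1228]
orientation: [0.683, -0.217, 0.426, -0.552]
wrist_force: [-0.1, 0.1, -1.3]
finger_gap: 0.0577
```

Request:
drive_tool([
  [[0,0,0,0.18,0,0,255],[0,0,0,0.36,0,0,255],[0,0,0,0.54,0,0,255],[0,0,0,0.72,0,0,255],[0,0,0,0.9,0,0,255]],
])

```text
clock: 12.65
tcp_pos: [0.4874, -0.0125, 0.1227]
orientation: [0.709, 0.105, 0.141, -0.683]
wrist_force: [0.5, 1.1, -0.7]
finger_gap: 0.0578
```

```bash
python3 - <<'E'
from kin import *
p,R,s=cur(); print(p,R.as_euler("ZYX",degrees=True).round(1),s["finger_gap"],s["clock"])
cv2.imwrite("pics/m9.png",np.hstack([cv2.resize(cams.read_camera("top")[140:340,200:400],(400,400)),cv2.resize(cams.read_camera("scene")[130:330,250:450],(400,400))]))
az=-45; J=grasp_tcp(.4665,.271,.18,az,20); J2=grasp_tcp(.52,.12,.22,-70,20)
path(s["joint_pos"],[(J2,-70,20,0),(J,az,20,0),(J-[0,0,.08],az,20,0)],4)
rel(J2,-70,20)
E
```

```text
[ 0.48738607 -0.01252364  0.12274559] [-88.3  20.1  -2.7] 0.05783652175662216 12.65
1 [ 0.42  0.69 -0.18  1.4  -1.11  2.29] 0.0
2 [ 0.47  0.65 -0.17  1.4  -1.12  2.24] 0.0
3 [ 0.52  0.62 -0.15  1.39 -1.14  2.19] 0.0
4 [ 0.56  0.58 -0.14  1.37 -1.17  2.13] 0.0
--
1 [ 0.64  0.56 -0.2   1.27 -1.18  2.07] 0.0
2 [ 0.72  0.54 -0.25  1.17 -1.19  1.99] 0.0
3 [ 0.79  0.52 -0.31  1.06 -1.2   1.91] 0.0
4 [ 0.87  0.51 -0.36  0.93 -1.21  1.8 ] 0.0
--
1 [ 0.87  0.53 -0.37  0.88 -1.21  1.8 ] 0.0
2 [ 0.87  0.56 -0.39  0.84 -1.21  1.8 ] 0.0
3 [ 0.87  0.59 -0.4   0.8  -1.21  1.8 ] 0.0
4 [ 0.87  0.62 -0.41  0.76 -1.21  1.8 ] 0.0
--
rel [-0.1349  0.0407  0.0481] [-0.057  -0.0089  0.3004] ang 17.5 clock 12.75 joints [ 0.37  0.73 -0.19  1.39 -1.09  2.31]
```

View pics/m9.png

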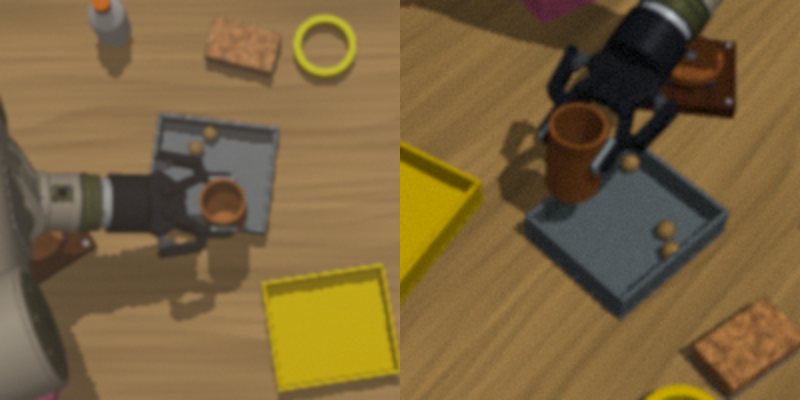

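```bash
python3 - <<'E'
from kin import *
for z in(.011,.017,.051):
  print(z,ray("top",(200+183/2,140+240/2),z).round(4),ray("scene",(250+230/2,130+162/2),z).round(4))
p=box(.5467,.0267,0,.04,.15,.17,-.1296); print(p.round(3))
a=cv2.imread("pics/m9.png"); cv2.imwrite("pics/m9b.png",np.hstack([cv2.resize(a[180:280,130:230],(400,400),interpolation=2),cv2.resize(a[120:220,580:680],(400,400),interpolation=2)]))
E
```

```text
0.011 [0.4549 0.0709 0.011 ] [0.495 0.107 0.011]
0.017 [0.4543 0.0704 0.017 ] [0.4975 0.1026 0.017 ]
0.051 [0.4506 0.0676 0.051 ] [0.5117 0.0781 0.051 ]
[[ 0.461 -0.048  0.   ]
 [ 0.483  0.121  0.   ]
 [ 0.61  -0.067  0.   ]
 [ 0.632  0.101  0.   ]
 [ 0.461 -0.048  0.04 ]
 [ 0.483  0.121  0.04 ]
 [ 0.61  -0.067  0.04 ]
 [ 0.632  0.101  0.04 ]]
```

View pics/m9b.png

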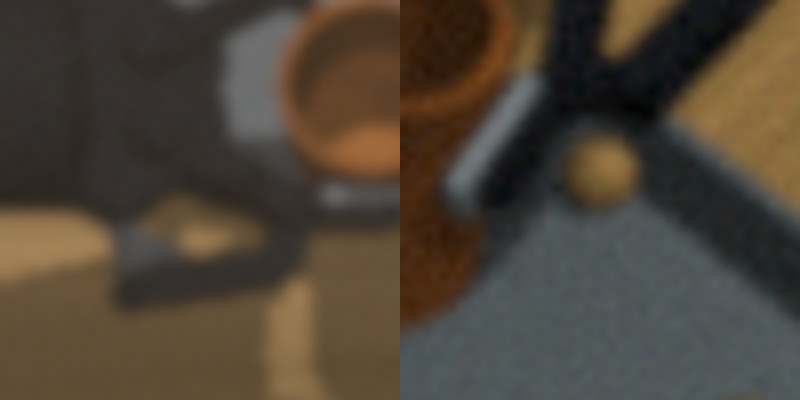

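Request:
drive_tool([
  [[-0.02,0.002,0.02,-0.02,-0.003,0.03,255],[-0.045,0.012,0.04,-0.03,-0.005,0.1,255],[-0.075,0.02,0.048,-0.04,-0.008,0.17,255],[-0.105,0.03,0.048,-0.05,-0.009,0.24,255],[-0.135,0.041,0.048,-0.057,-0.009,0.3,255]],
])

```text
clock: 13.38
tcp_pos: [0.5276, 0.1007, 0.2126]
orientation: [0.807, 0.098, 0.143, -0.564]
wrist_force: [-0.3, -1.0, -1.7]
finger_gap: 0.0572
```

```bash
python3 - <<'E'
from kin import *
p,R,s=cur(); print(p,R.as_euler("ZYX",degrees=True).round(1))
J=grasp_tcp(.4665,.271,.16,-45,20); rel(J,-45,20)
E
```

```text
[0.52759829 0.10068476 0.21261559] [-69.9  20.   -0.2]
rel [-0.1309  0.0106 -0.112 ] [-0.1457 -0.0007  0.4084] ang 24.8 clock 13.375 joints [ 0.56  0.58 -0.14  1.37 -1.17  2.13]
```

Request:
drive_tool([
  [[-0.03,0.003,-0.025,-0.035,0,0.1,255],[-0.06,0.005,-0.05,-0.07,0,0.2,255],[-0.095,0.008,-0.082,-0.11,0,0.3,255],[-0.131,0.011,-0.112,-0.146,0,0.408,255],[-0.131,0.011,-0.112,-0.146,0,0.408,255]],
])

```text
clock: 14.0
tcp_pos: [0.4801, 0.2574, 0.1512]
orientation: [0.911, 0.064, 0.162, -0.375]
wrist_force: [0.5, -0.3, 0.1]
finger_gap: 0.0575
```

```bash
python3 - <<'E'
from kin import *
p,R,s=cur(); print(p,R.as_euler("ZYX",degrees=True).round(1),s["clock"],np.round(s["wrist_force"],2))
for c in("top","scene"): cv2.imwrite(f"pics/{c}10.png",cams.read_camera(c))
a=cv2.imread("pics/top10.png")[180:300,160:280]; b=cv2.imread("pics/scene10.png")[90:210,330:450]
cv2.imwrite("pics/m10.png",np.hstack([cv2.resize(a,(400,400),interpolation=2),cv2.resize(b,(400,400),interpolation=2)]))
for c in("top","scene"):
  for r in finder.regions_of(c,"beaker_center")+finder.regions_of(c,"ball0_center"): print(c,r["conf"],r["point"],r["pixels"].sum())
E
```

```text
[0.48011273 0.25737061 0.15116856] [-44.8  20.1  -0.3] 14.0 [ 0.52 -0.33  0.12]
top 0.96 [470.1, 258.5] 512
top 0.77 [463.5, 210.4] 568
top 0.56 [208.3, 247.7] 547
scene 0.78 [233.0, 395.5] 1649
scene 0.69 [177.6, 355.1] 1639
scene 0.68 [399.9, 125.6] 1077
scene 0.66 [401.2, 336.4] 1195
scene 0.54 [381.4, 244.6] 81
```

View pics/m10.png

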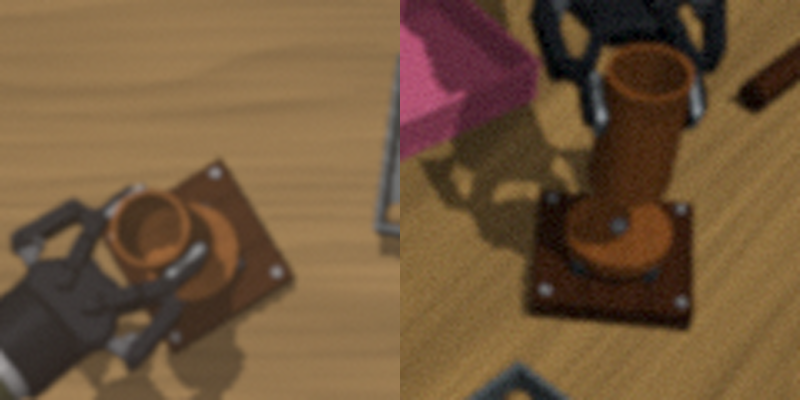

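View pics/scene10.png

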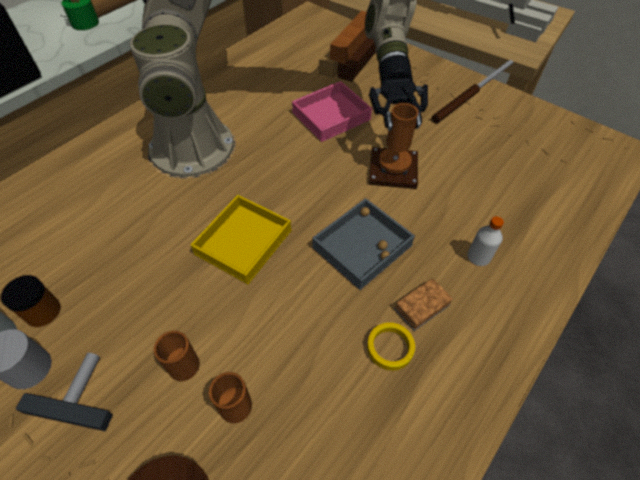

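```bash
cat > bf.py <<'E'
from kin import *
import pickle
def hull(m):
    n,l,st,_=cv2.connectedComponentsWithStats(m.astype(np.uint8)); k=1+np.argmax(st[1:,4])
    p=np.argwhere(l==k)[:,::-1].astype(np.int32); o=np.zeros((480,640),np.uint8); cv2.fillConvexPoly(o,cv2.convexHull(p),1); return o.astype(float)
def tcyl(x,y,z,tx,ty):
    R=Ro.from_rotvec([tx,ty,0]); return R.apply(cyl(0,0,0,.095,.03))+[x,y,z]
def get(c,near):
    L=finder.regions_of(c,"beaker_center"); r=min(L,key=lambda r:np.hypot(*(r["point"]-np.array(near)))); return r["pixels"]
E
python3 - <<'E'
from bf import *
p,R,s=cur()
o=Rt(-100,20).inv().apply(np.array([.5035,-.3085,0])-[.5017,-.3304,.0587]); print("o",o); o[1]=0
print("predicted foot",p+R.apply(o), p)
mt,ms=get("top",(208,247)),get("scene",(400,125)); pickle.dump((mt,ms),open("bm.pkl","wb"))
ht,hs=hull(mt),hull(ms); z=(p+R.apply(o))[2]
for ms_ in([("top",ht)],[("scene",hs)],[("top",ht),("scene",hs)]):
    print(fit(ms_,lambda x,y:tcyl(x,y,z,0,0),[.466,.27],[.02,.02]))
    print(fit(ms_,lambda x,y,a,b:tcyl(x,y,z,a,b),[.466,.27,0,0],[.02,.02,.1,.1]))
for c,m,o0 in(("top",mt,(160,180)),("scene",ms,(330,90))):
    im=cv2.imread(f"pics/{c}10.png"); 
    cs,_=cv2.findContours(m.astype(np.uint8),0,1)
    big=cv2.resize(im[o0[1]:o0[1]+120,o0[0]:o0[0]+120],(400,400),interpolation=2)
    for k in cs: cv2.polylines(big,[((k[:,0]-o0+.5)*400/120).astype(np.int32)],True,(0,255,0),1)
    cv2.imwrite(f"pics/ov_{c}.png",big)
cv2.imwrite("pics/ov.png",np.hstack([cv2.imread("pics/ov_top.png"),cv2.imread("pics/ov_scene.png")]))
E
```

```text
o [-0.00048376 -0.00203024 -0.06264331]
predicted foot [0.46735388 0.27070953 0.0938172 ] [0.48284289 0.25519903 0.15250223]
(array([0.46742782, 0.27486446]), np.float64(0.16938646426312462))
(array([ 0.47576173,  0.27723222,  0.03575805, -0.11493513]), np.float64(0.09734012450481042))
(array([0.46734155, 0.2679815 ]), np.float64(0.07483203071438366))
(array([0.46644184, 0.26850929, 0.03455616, 0.02714388]), np.float64(0.0640785684903332))
(array([0.46618877, 0.2729505 ]), np.float64(0.29999291713313486))
(array([ 0.46688305,  0.27381712,  0.01113989, -0.01431052]), np.float64(0.2968357219530694))
```

View pics/ov.png

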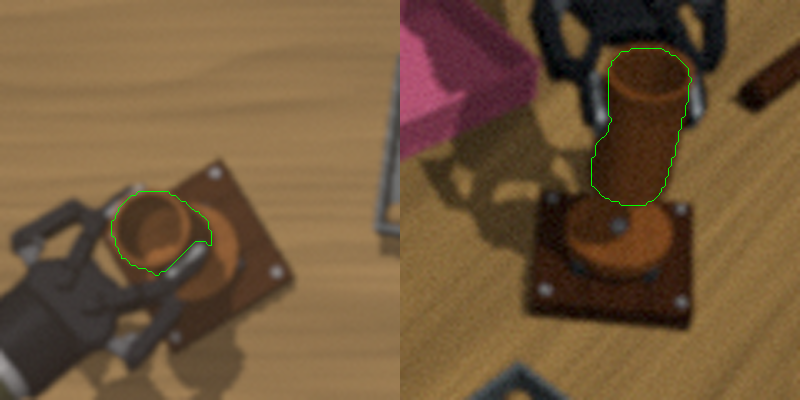

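```bash
python3 - <<'E'
from kin import *
p,R,s=cur(); print(p,R.as_euler("ZYX",degrees=True).round(1),s["clock"],np.round(s["wrist_force"],2))
o=np.array([-.0005,0,-.0626])
for fz in (.055,.044):
    T=np.array([.4666,.2703,fz])-Rt(-45,20).apply(o); print(T); rel(T,-45,20)
E
```

```text
[0.48275229 0.25522895 0.15236895] [-45.1  20.   -0. ] 14.4 [-0.28 -0.34 -1.64]
[0.48207171 0.25482829 0.11365375]
rel [ 0.0131 -0.0008 -0.0364] [-0.0004 -0.0007  0.002 ] ang 0.1 clock 14.4 joints [ 0.86  0.53 -0.37  0.88 -1.21  1.8 ]
[0.48207171 0.25482829 0.10265375]
rel [ 0.0169 -0.0008 -0.0468] [-0.0004 -0.0007  0.002 ] ang 0.1 clock 14.4 joints [ 0.86  0.53 -0.37  0.88 -1.21  1.8 ]
```

Request:
drive_tool([
  [[0.004,0,-0.012,0,0,0,255],[0.009,-0.001,-0.024,0,0,0.002,255],[0.013,-0.001,-0.036,0,0,0.002,255],[0.013,-0.001,-0.036,0,0,0.002,255],[0.013,-0.001,-0.036,0,0,0.002,255]],
])

```text
clock: 15.02
tcp_pos: [0.4821, 0.2547, 0.1141]
orientation: [0.91, 0.067, 0.161, -0.377]
wrist_force: [-0.1, -0.2, -1.7]
finger_gap: 0.0577
```

```bash
python3 - <<'E'
from bf import *
p,R,s=cur(); print(p,R.as_euler("ZYX",degrees=True).round(1),s["clock"],np.round(s["wrist_force"],2))
for c in("top","scene"): cv2.imwrite(f"pics/{c}11.png",cams.read_camera(c))
a=cv2.imread("pics/top11.png")[200:300,160:260]; b=cv2.imread("pics/scene11.png")[100:200,340:440]
cv2.imwrite("pics/m11.png",np.hstack([cv2.resize(a,(400,400),interpolation=2),cv2.resize(b,(400,400),interpolation=2)]))
mt,ms=get("top",(208,247)),get("scene",(400,135)); ht,hs=hull(mt),hull(ms); z=p[2]-.0587
for ms_ in([("top",ht)],[("scene",hs)]): print(fit(ms_,lambda x,y:tcyl(x,y,z,0,0),[.466,.27],[.02,.02]))
o=np.array([-.0005,0,-.0626])
for fz in (.044,.034,.030): T=np.array([.4666,.2703,fz])-Rt(-45,20).apply(o); print(T); rel(T,-45,20)
E
```

```text
[0.48206443 0.25465761 0.11410861] [-45.  20.   0.] 15.025 [-0.09 -0.18 -1.72]
(array([0.46982139, 0.27277947]), np.float64(0.09176202904369939))
(array([0.4674394 , 0.26740014]), np.float64(0.04944313725490196))
[0.48207171 0.25482829 0.10265375]
rel [ 0.004  -0.0001 -0.0112] [-0.0012 -0.0008 -0.0003] ang 0.1 clock 15.225 joints [ 0.86  0.58 -0.4   0.8  -1.21  1.8 ]
[0.48207171 0.25482829 0.09265375]
rel [ 0.0075 -0.0001 -0.0206] [-0.0012 -0.0008 -0.0003] ang 0.1 clock 15.225 joints [ 0.86  0.58 -0.4   0.8  -1.21  1.8 ]
[0.48207171 0.25482829 0.08865375]
rel [ 0.0088 -0.0001 -0.0243] [-0.0012 -0.0008 -0.0003] ang 0.1 clock 15.225 joints [ 0.86  0.58 -0.4   0.8  -1.21  1.8 ]
```

View pics/m11.png

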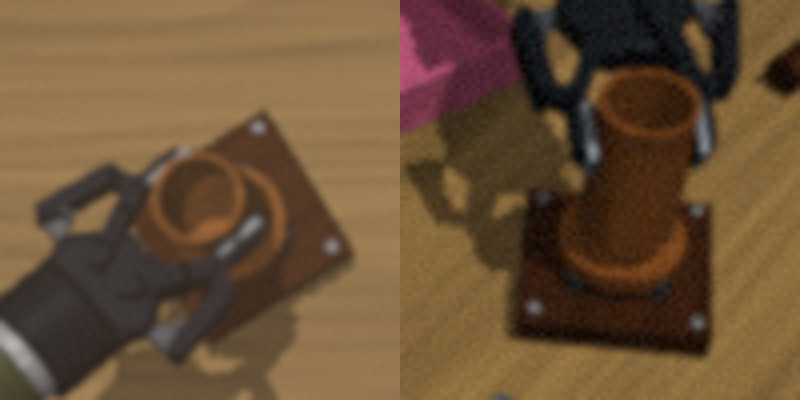

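Request:
drive_tool([
  [[0.001,0,-0.003,0,0,0,255],[0.002,0,-0.006,0,0,0,255],[0.003,0,-0.009,0,0,0,255],[0.004,0,-0.011,0,0,0,255],[0.004,0,-0.011,0,0,0,255]],
])

```text
clock: 15.85
tcp_pos: [0.4827, 0.2553, 0.1051]
orientation: [0.91, 0.067, 0.158, -0.376]
wrist_force: [-3.6, 0.9, 11.2]
finger_gap: 0.0577
```

```bash
python3 - <<'E'
from bf import *
for i in range(1):
    p,R,s=cur(); print(p,R.as_euler("ZYX",degrees=True).round(1),s["clock"],np.round(s["wrist_force"],2))
o=np.array([-.0005,0,-.0626])
for fz in (.040,.036,.032): T=np.array([.4666,.2703,fz])-Rt(-45,20).apply(o); print(T); rel(T,-45,20)
E
```

```text
[0.48269581 0.25526448 0.10506029] [-44.9  19.8   0.1] 15.85 [-3.58  0.89 11.15]
[0.48207171 0.25482829 0.09865375]
rel [ 0.002  -0.0008 -0.0061] [-0.0015  0.0035 -0.0022] ang 0.3 clock 15.85 joints [ 0.86  0.6  -0.41  0.77 -1.22  1.8 ]
[0.48207171 0.25482829 0.09465375]
rel [ 0.0034 -0.0008 -0.0098] [-0.0015  0.0035 -0.0022] ang 0.3 clock 15.85 joints [ 0.86  0.6  -0.41  0.77 -1.22  1.8 ]
[0.48207171 0.25482829 0.09065375]
rel [ 0.0048 -0.0008 -0.0136] [-0.0015  0.0035 -0.0022] ang 0.3 clock 15.85 joints [ 0.86  0.6  -0.41  0.77 -1.22  1.8 ]
```

```bash
python3 - <<'E'
from bf import *
p,R,s=cur(); print(np.round(s["ft_torque"],3))
for c in("top","scene"): cv2.imwrite(f"pics/{c}12.png",cams.read_camera(c))
a=cv2.imread("pics/top12.png")[200:300,160:260]; b=cv2.imread("pics/scene12.png")[100:200,340:440]
cv2.imwrite("pics/m12.png",np.hstack([cv2.resize(a,(400,400),interpolation=2),cv2.resize(b,(400,400),interpolation=2)]))
o=np.array([-.0005,0,-.0626])
for x,y,z in((.4636,.2713,.046),(.4636,.2713,.043)): T=np.array([x,y,z])-Rt(-45,20).apply(o); print(T); rel(T,-45,20)
E
```

```text
[-0.566 -0.112 -0.407]
[0.47907171 0.25582829 0.10465375]
rel [-0.0026 -0.0022 -0.0014] [-0.0016  0.0033 -0.0022] ang 0.2 clock 15.95 joints [ 0.86  0.6  -0.41  0.77 -1.22  1.8 ]
[0.47907171 0.25582829 0.10165375]
rel [-0.0016 -0.0022 -0.0042] [-0.0016  0.0033 -0.0022] ang 0.2 clock 15.95 joints [ 0.86  0.6  -0.41  0.77 -1.22  1.8 ]
```

View pics/m12.png

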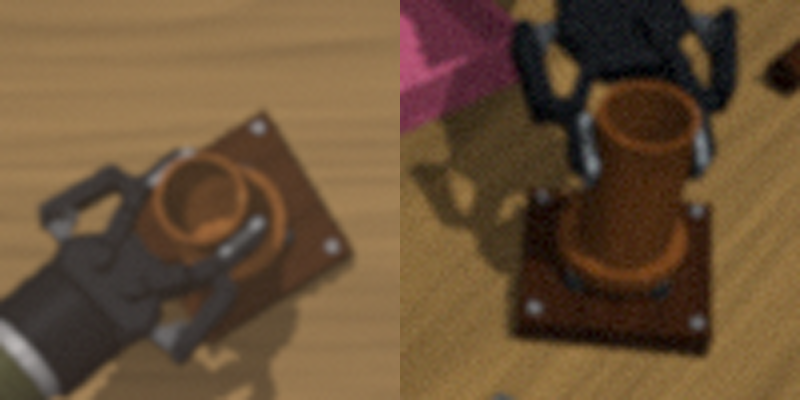

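Request:
drive_tool([
  [[-0.002,-0.001,-0.001,0,0.003,0,255],[-0.002,-0.002,-0.002,0,0.003,0,255],[-0.002,-0.0025,-0.003,0,0.003,0,255],[-0.002,-0.0025,-0.0035,0,0.003,0,255],[-0.002,-0.0025,-0.0035,0,0.003,0,255]],
])

```text
clock: 16.58
tcp_pos: [0.4791, 0.2563, 0.1026]
orientation: [0.91, 0.068, 0.16, -0.376]
wrist_force: [1.8, 5.2, 1.4]
finger_gap: 0.058
```

```bash
python3 - <<'E'
from bf import *
p,R,s=cur(); print(p,R.as_euler("ZYX",degrees=True).round(1),np.round(s["wrist_force"],2),np.round(s["ft_torque"],3))
o=np.array([-.0005,0,-.0626]); print("foot",p+R.apply(o))
E
```

```text
[0.47914609 0.25632728 0.10255259] [-44.8  20.    0.3] [1.79 5.17 1.44] [1.121 0.24  0.828]
foot [0.46382673 0.27193693 0.0438954 ]
```

```bash
python3 - <<'E'
from bf import *
o=np.array([-.0005,0,-.0626])
for x,y,z in((.4645,.2738,.0435),(.4645,.2738,.040)): T=np.array([x,y,z])-Rt(-45,20).apply(o); print(T); rel(T,-45,20)
E
```

```text
[0.47997171 0.25832829 0.10215375]
rel [-0.0006  0.002  -0.0007] [-0.0033  0.0002 -0.003 ] ang 0.3 clock 16.575 joints [ 0.87  0.6  -0.41  0.78 -1.21  1.81]
[0.47997171 0.25832829 0.09865375]
rel [ 0.0006  0.002  -0.004 ] [-0.0033  0.0002 -0.003 ] ang 0.3 clock 16.575 joints [ 0.87  0.6  -0.41  0.78 -1.21  1.81]
```

Request:
drive_tool([
  [[-0.001,0.001,0,0,0,0,255],[-0.001,0.002,-0.001,-0.003,0,-0.003,255],[0,0.002,-0.002,-0.003,0,-0.003,255],[0,0.002,-0.003,-0.003,0,-0.003,255],[0.0005,0.002,-0.004,-0.003,0,-0.003,255]],
])

```text
clock: 17.2
tcp_pos: [0.4797, 0.2578, 0.0987]
orientation: [0.91, 0.066, 0.16, -0.377]
wrist_force: [-2.1, -0.9, 3.0]
finger_gap: 0.0573
```

```bash
python3 - <<'E'
from bf import *
p,R,s=cur(); print(p,R.as_euler("ZYX",degrees=True).round(1),np.round(s["wrist_force"],2),np.round(s["ft_torque"],3))
o=np.array([-.0005,0,-.0626]); print("foot",p+R.apply(o))
for x,y,z in((.4645,.2738,.0365),(.4645,.2738,.033)): T=np.array([x,y,z])-Rt(-45,20).apply(o); print(T); rel(T,-45,20)
E
```

```text
[0.47968402 0.25782148 0.09873695] [-45.   19.9  -0.1] [-2.05 -0.87  3.  ] [ 0.052  0.372 -0.523]
foot [0.46420248 0.27320208 0.04006184]
[0.47997171 0.25832829 0.09515375]
rel [ 0.0011  0.0006 -0.0034] [0.0011 0.001  0.0005] ang 0.1 clock 17.2 joints [ 0.87  0.62 -0.4   0.79 -1.21  1.82]
[0.47997171 0.25832829 0.09165375]
rel [ 0.0023  0.0006 -0.0067] [0.0011 0.001  0.0005] ang 0.1 clock 17.2 joints [ 0.87  0.62 -0.4   0.79 -1.21  1.82]
```

Request:
drive_tool([
  [[0,0,-0.0015,0,0,0,255],[0.001,0,-0.003,0,0,0,255],[0.0015,0,-0.0045,0,0,0,255],[0.002,0,-0.006,0,0,0,255],[0.002,0,-0.006,0,0,0,255]],
])

```text
clock: 17.82
tcp_pos: [0.4797, 0.2578, 0.0931]
orientation: [0.91, 0.065, 0.16, -0.377]
wrist_force: [-2.7, -2.3, 6.6]
finger_gap: 0.0579
```

```bash
python3 - <<'E'
from bf import *
p,R,s=cur(); print(p,R.as_euler("ZYX",degrees=True).round(1),np.round(s["wrist_force"],2),np.round(s["ft_torque"],3))
o=np.array([-.0005,0,-.0626]); print("foot",p+R.apply(o))
E
```

```text
[0.47971222 0.2578489  0.09307587] [-45.   19.9  -0.1] [-2.68 -2.31  6.63] [-0.465 -0.058 -0.651]
foot [0.46429295 0.27316667 0.03436793]
```

Request:
drive_tool([
  [[0,0,-0.0008,0,0,0,255],[0.0005,0,-0.0016,0,0,0,255],[0.001,0,-0.0025,0,0,0,255],[0.001,0,-0.003,0,0,0,255],[0.001,0,-0.003,0,0,0,255]],
])

```text
clock: 18.45
tcp_pos: [0.48, 0.2578, 0.0927]
orientation: [0.911, 0.064, 0.157, -0.376]
wrist_force: [-8.3, -2.6, 17.0]
finger_gap: 0.0578
```

```bash
python3 - <<'E'
from bf import *
p,R,s=cur(); print(p,R.as_euler("ZYX",degrees=True).round(1),np.round(s["wrist_force"],2),np.round(s["ft_torque"],3),s["finger_gap"])
o=np.array([-.0005,0,-.0626]); print("foot",p+R.apply(o))
E
```

```text
[0.4800015  0.25781868 0.09268009] [-44.9  19.6  -0.1] [-8.33 -2.57 17.03] [-1.758 -0.797 -1.428] 0.05775010575337565
foot [0.46477313 0.27288811 0.03385816]
```

Request:
drive_tool([
  [[0.0004,-0.001,-0.003,0,0.006,0,255],[0.0004,-0.001,-0.003,0,0.006,0,255],[0.0004,-0.001,-0.003,0,0.006,0,255],[0.0004,-0.001,-0.003,0,0.006,0,255],[0.0004,-0.001,-0.003,0,0.006,0,255]],
])

```text
clock: 19.08
tcp_pos: [0.4798, 0.2579, 0.0927]
orientation: [0.911, 0.065, 0.157, -0.375]
wrist_force: [-5.1, -2.3, 15.8]
finger_gap: 0.0576
```

```bash
python3 - <<'E'
from bf import *
p,R,s=cur(); print(p,R.as_euler("ZYX",degrees=True).round(1),np.round(s["wrist_force"],2),np.round(s["ft_torque"],3),s["finger_gap"])
o=np.array([-.0005,0,-.0626]); print("foot",p+R.apply(o))
for c in("top","scene"): cv2.imwrite(f"pics/{c}13.png",cams.read_camera(c))
a=cv2.imread("pics/top13.png")[200:300,160:260]; b=cv2.imread("pics/scene13.png")[100:200,340:440]
cv2.imwrite("pics/m13.png",np.hstack([cv2.resize(a,(400,400),interpolation=2),cv2.resize(b,(400,400),interpolation=2)]))
p,R,s=cur(); print(p,np.round(s["wrist_force"],2),s["clock"])
E
```

```text
[0.47978008 0.25786073 0.09268212] [-44.8  19.6   0.1] [-5.13 -2.25 15.77] [-1.569 -0.954 -0.996] 0.05756443075634672
foot [0.46458281 0.27302242 0.03387586]
[0.47978608 0.25786077 0.09271075] [-4.58 -1.52 14.96] 19.175
```

View pics/m13.png

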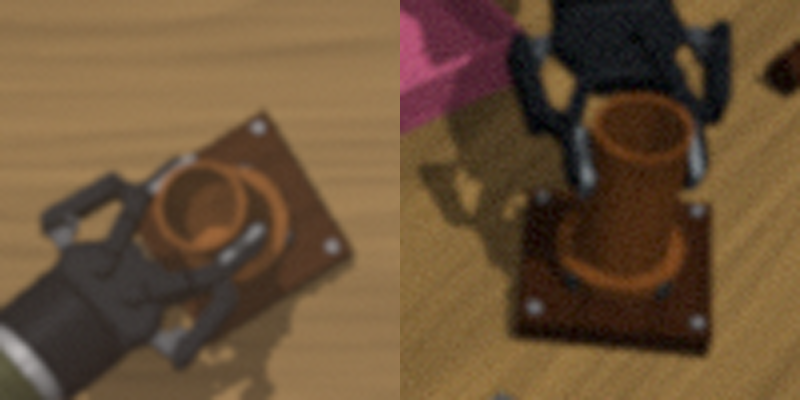

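View pics/scene13.png

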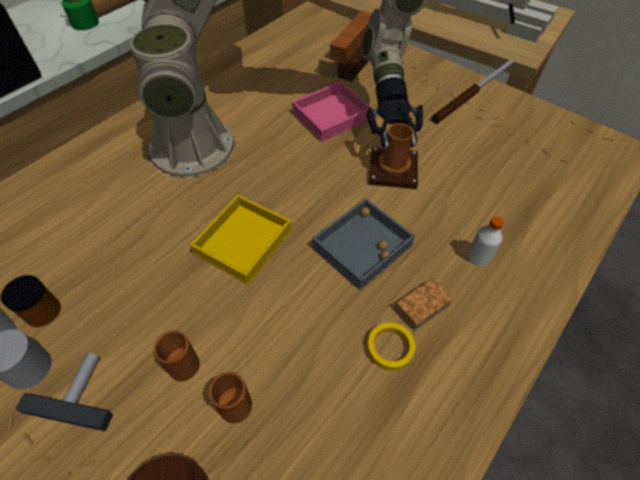

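Request:
drive_tool([
  [[0.0008,-0.0015,-0.004,0,0.006,0,255],[0.0008,-0.0015,-0.004,0,0.006,0,255],[0.0008,-0.0015,-0.004,0,0.006,0,255],[0.0008,-0.0015,-0.004,0,0.006,0,255],[0.0008,-0.0015,-0.004,0,0.006,0,255]],
])

```text
clock: 19.8
tcp_pos: [0.4797, 0.2577, 0.0926]
orientation: [0.912, 0.066, 0.156, -0.374]
wrist_force: [-5.2, -2.0, 20.3]
finger_gap: 0.0577
```

```bash
python3 - <<'E'
from bf import *
p,R,s=cur(); print(p,R.as_euler("ZYX",degrees=True).round(1),np.round(s["wrist_force"],2),s["finger_gap"])
cams.read_camera("scene"); hs=hull(get("scene",(400,140)))
print(fit([("scene",hs)],lambda z,a,b:tcyl(.4671,.2672,z,a,b),[.034,0,0],[.01,.05,.05]))
for n,near in (("glue",(487,243)),("tape",(391,345)),("sander",(424,304)),("ball0_center",0)):
  print(n,[(round(r["conf"],2),np.round(r["point"]).tolist()) for r in finder.regions_of("scene",n)])
p,R,s=cur(); print(p,np.round(s["wrist_force"],2),s["clock"])
E
```

```text
[0.47968692 0.25774314 0.09264415] [-44.6  19.5   0.2] [-5.18 -2.02 20.35] 0.0576524664406173
(array([ 0.03675874,  0.03932893, -0.00161125]), np.float64(0.04460278007916781))
glue [(0.96, [483.0, 241.0])]
tape [(0.85, [396.0, 337.0])]
sander [(0.62, [421.0, 305.0])]
ball0_center [(0.52, [381.0, 244.0])]
[0.47967537 0.25772406 0.0926326 ] [-5.46 -1.49 19.32] 20.1
```

```bash
python3 - <<'E'
from h import *
print(env.hand_in()); print(readout.get_state()["wrist_force"])
E
```

```text
the job is handed in; nothing more can be done
None
the job is handed in; nothing more can be done
```

I picked up the beaker farthest to the robot's left and tipped its three balls into the grey tray. I then turned it upright, put it over the jig's pin and pressed the seat down. The job was handed in at about 20 s, still gripping and pressing with about 20 N. No verdict was reported.

- **Balls:** all three are at rest in the grey tray in the last scene picture, at about (366,212), (382,244) and (384,255). The network reported only one of them; I checked the other two by eye.
- **Fit on the pin:** the first descent caught on the pin, with 11 N and a sideways push. I shifted a few millimetres along the measured force, and the beaker dropped on.
- **Seat:** the force rose by about 0.6 N per mm to about 8 N. It then climbed steeply to about 20 N while the tool height stayed at 92.6 to 92.7 mm. That puts the foot at about 33.9 mm above the bench, against 34 mm for fully down.
- **Checks that disagreed:**
  - The last outline fit in the scene camera put the foot at 36.8 mm and showed a tilt of about 2°. I trusted the force and the tool height over that fit.
  - The two cameras also differed by about 4 to 7 mm in y, so I compared beaker and pin within each camera.
  - About 5 N of sideways push remained at the end.
- **Bystanders:** the glue bottle, tape roll and sanding block look unmoved in the last scene picture.

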